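Show the spacer jar's tags and hold it down in its sprung cradle

TASK

Pick up the white spacer jar and, keeping it upright and clear of the shelf, hold its square tag plate level with and squarely facing the round window of the tag reader, about 2 to 3 cm away, for a good second; then turn it half round and hold its round tag plate up to the window in the same way. Then set the jar into the sprung ring cradle and press it down until the ring is fully home, flush with the collar round it, and finish there: keep hold of the jar and keep it pressed down, since the spring lifts it again if you let go. Leave the trowel, grout float and nippers where they lie.

Things in the scene. Friction and masses are not known exactly. Their poses are not given: they have to be found in the camera images.
- jar: loose upright white plastic jar of wedge spacers, 0.25 to 0.5 kg, 120 mm tall; origin at the centre of its underside, z up its axis. Foot 56 mm diameter up to 30 mm; 45 degree cone to 72 mm diameter at 38 mm; body 72 mm up to 78 mm; shoulder narrowing to 48 mm at 86 mm; then the cap. Two thin dark steel tag plates on opposite sides: square on its +x side, round on its -x side
- jar_cap (a point): centre of the jar's ribbed screw cap, 105 mm above the underside; the cap (fixed to the jar) is 52 mm in diameter, from 90 to 120 mm above the underside: the place to grip, from above at any yaw
- jar_square (a point): centre of the outer face of the square tag plate (28 x 28 mm), 58 mm above the jar's underside and 39 mm from its axis, on the jar's +x side
- jar_round (a point): centre of the outer face of the round tag plate (30 mm diameter), 58 mm above the jar's underside and 39 mm from its axis, on the jar's -x side
- reader: fixed grey tag reader post, 64 mm wide, 36 mm deep, 140 mm tall, left or right (the cradle on the other side); origin at shelf level under the middle of its front face; its -x axis points out of the front face, roughly away from the robot (within 25 degrees); z up. Its foot plate, 10 mm high, reaches 15 mm in front of the face
- reader_window (a point): centre of the reader's round window (42 mm diameter with its black bezel) on the front face, 110 mm above the shelf; it looks along the reader's -x axis
- cradle: fixed sprung ring cradle: 140 mm square metal base plate with a round steel collar (116 mm outside, 108 mm inside diameter, its top 45 mm above the shelf), and inside it a flat ring on springs; origin at the centre of the underside, on the ring's axis, z up
- ring_top (a point): centre of the top face of the cradle's steel ring (100 mm outside, 62 mm hole, 8 mm thick): 67 mm above the shelf at rest, 45 mm (flush with the collar) when home. The jar's foot goes through the hole and its cone rests on the hole's edge, the jar's underside then about 33 mm below the ring's top; with the ring home 6 mm are left under the jar
- cradle_ring (a joint): how far the ring is pressed down, m: 0 at rest, 0.022 fully home at its stop. Spring upward about 7 N at 0, rising to about 15 N at 0.022; no latch, it springs back when let go
- trowel: notched steel trowel with a red handle, 280 x 110 mm, 72 mm tall, lying flat at the right; to be left alone; origin at the centre of its underside, x along its handle
- float: yellow grout float with a wooden handle, 240 x 95 mm, 77 mm tall, lying flat beyond the work area; to be left alone; origin at the centre of its underside, x along its handle
- nippers: tile nippers with blue handles, about 190 mm long, 16 mm thick, lying flat at the left; to be left alone; origin under the pivot, x towards the jaws

How it is judged:
By the outcome, as a careful person would: the job done as asked, in the order asked, and still so for the second after the job is handed in, while the arm keeps its last pose, push and grip.
It also fails if it takes over 64 s, if anything falls off the work surface, if the arm or the gripper's body presses on something with over 40 N, if the wrist force passes 120 N, or if a joint passes its speed limit or range.

ROBOT

A 6-joint arm with a two-finger parallel gripper is mounted at the origin on the work surface. World frame = base frame: x ahead of the robot, y to its left, z up, the work surface at z = 0. Lengths are in m, angles in rad, forces in N, time in s.
With the tool pointing down it reaches from about 0.375 to 0.825 m from the base axis. Payload 5.5 kg.
Tool frame: the origin (TCP) lies at the very end of the fingers, on their centre line; the grasp point (between the pads) lies 19 mm behind it; z points along the fingers, y is the direction in which the jaws open and shut (so a half turn about z gives the same grasp; the last joint's range is limited). The gripper opens to 85 mm and grips with 20 to 120 N. Pads are 22 mm wide; open, the fingers measure 114 mm over their backs; the gripper's body (76 mm by 85 mm) begins 54 mm behind the grasp point. The pads swing forward as they close: fully open they stand 13 mm farther back than shut.
Start: joints at [1.107, 0.314, -0.047, 1.21, 0, 1.571], TCP at [0.268, 0.537, 0.201] pointing down, gripper open.
Joint ranges: [-2.67, 2.67], [-0.69, 1.73], [-1.03, 1.25], [-2.08, 2.16], [-1.42, 1.45], [-3.14, 3.14]. Speed limits (rad/s): [2.39, 2.39, 3.01, 3.14, 3.14, 3.14].

INTERFACE

Orientations are given as a 3x3 rotation matrix whose columns are the frame's x, y, z axes.
In Python, from workcell import sensors, cams, arm gives the robot as it stands.
- The arm moves only by the tool move_arm, never from a script. Its argument "rows" is a list that holds one entry, the list of rows, each a list of 5 numbers: the closure, from 0 (fully open) to 1 (shut), then the shift along the tool's x, y, z in m, then the turn about the tool's z in degrees. In form: [[[fingers, tx, ty, tz, yaw], ...]]. A call has exactly 5 rows; each row shifts and turns the commanded pose from where the row before left it, along the tool's axes as they then stand; what a row does not reach is not made up. A row lasts 1/8 s, in which the tool goes at most 62.5 mm and 10.7 degrees, less where a joint would pass 70% of its speed; a pose out of reach is approached as far as the arm can. A call with a gripper value outside its range is refused whole. The fingers move at their own pace and stop on an object; "squeeze" is the grip in N (left out, the last holds). Time passes only in rows, so rows that do not move let the fingers close, or fill a call up. It gives the time, the measured TCP pose, the force and the opening at its end, in the units of the state.
- sensors.get_obs(): the state, without advancing time (a new reading comes with each control period).
- cams.get_image(name): name is "scene" or "side" or "wrist"; returns (picture, depth): 400x640x3 uint8, red, green, blue; 400x640 float32, m along the optical axis (not along the pixel's ray), 0 where there is no reading.
- cams.calibration(name): a dict with "fx", "fy", "cx", "cy" (pixels), "rvec" (rotation vector, rad) and "tvec" (3), from world to camera coordinates, as OpenCV has them. Camera axes: x right, y down, z forward; pixel columns grow to the right and rows downward; lengths in m; the calibration is good to about 2 mm. A picture is of the moment at which its call begins: read the wrist's pose just before it. calibration takes no time and is no camera call; for the wrist camera it gives the pose at the moment of the call.
- arm.job_done(): hands the job in, once; it reports no verdict.
The state is a dict: "t": time; "q": joint angles; "dq": joint speeds; "effort": joint torques, N m; "tcp_pos": TCP position; "tool_rot": TCP orientation; "ft_force": force on the tool from outside, world axes, zero at the start; "wrist_torque": the same for the moment, N m; "opening": opening from 0.0 (shut) to 1.0 (fully open).
Only numpy, scipy, OpenCV 4.12 (cv2) and the standard library are available. Lean on these libraries where they do the work, as an engineer would, in place of code of your own. Each camera call takes 0.05 s, during which the arm holds its last target.

## Working session

There is one attempt and no reset: what is moved stays moved. The work goes in short steps, Python scripts to look and compute and a tool call to move; the robot and the scene stay as the last step left them, time stands still between calls to the robot, and variables do not carry over. Pictures are saved under pics/ and viewed, and the job is handed in when it is done.

Besides the shell and the picture viewer there is one more tool, called after ">>>" in YAML: its name, and indented under it one key for each argument. move_arm: Moves the arm, as the interface text tells. Its arguments: {"type":"object","properties":{"rows":{"type":"array","items":{"type":"array","items":{"type":"array","items":{"type":"number"}}}},"squeeze":{"type":"number"}},"required":["rows"]}

```bash
ls; mkdir -p pics; cat > h.py <<'E'
import numpy as np, cv2
from workcell import sensors, cams, arm
def cal(n):
    c=cams.calibration(n); R=cv2.Rodrigues(np.array(c['rvec'],float))[0]
    K=np.array([[c['fx'],0,c['cx']],[0,c['fy'],c['cy']],[0,0,1]]); return K,R,np.array(c['tvec'],float).ravel()
def ray(n,u,v,C=None):
    K,R,t=C or cal(n); d=R.T@np.linalg.inv(K)@np.array([u,v,1.]); return -R.T@t,d
def onz(n,u,v,z,C=None):
    o,d=ray(n,u,v,C); return o+d*(z-o[2])/d[2]
def proj(n,p,C=None):
    K,R,t=C or cal(n); q=K@(R@np.array(p)+t); return q[:2]/q[2]
def cloud(n,dep,C=None):
    K,R,t=C or cal(n); v,u=np.mgrid[0:400,0:640]; 
    P=np.stack([(u-K[0,2])/K[0,0]*dep,(v-K[1,2])/K[1,1]*dep,dep],-1); return (P-t)@R
def shot(n,f):
    C=cal(n); im,d=cams.get_image(n); cv2.imwrite(f'pics/{f}.png',im[:,:,::-1]); np.savez(f'pics/{f}.npz',im=im,d=d,K=C[0],R=C[1],t=C[2]); return im,d
def load(f):
    z=np.load(f'pics/{f}.npz'); return z['im'],z['d'],(z['K'],z['R'],z['t'])
E
python3 - <<'E'
from h import *
for n in ['scene','side','wrist']: shot(n,n+'0')
o=sensors.get_obs(); print(o['t'],o['tcp_pos'],o['tool_rot'],o['ft_force'],o['opening'])
E
```

```text
pics
0.15 [0.2681935  0.53619764 0.20085657] [[-8.94358790e-01  4.47349980e-01 -5.90933637e-04]
 [ 4.47350370e-01  8.94358051e-01 -1.15020536e-03]
 [ 1.39619127e-05 -1.29305065e-03 -9.99999164e-01]] [-0.37260076 -0.00429401  0.61171589] 1.0005529245595624
```

View pics/scene0.png

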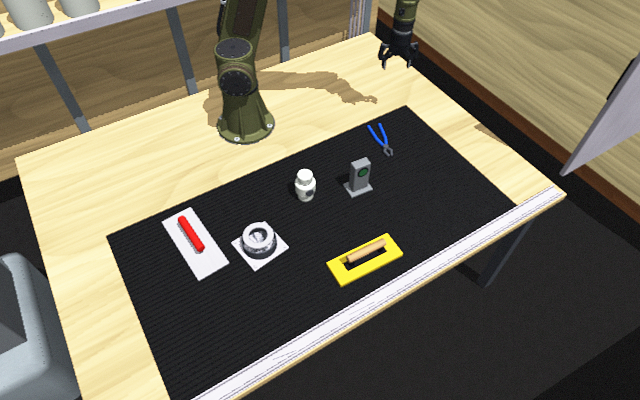

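View pics/side0.png

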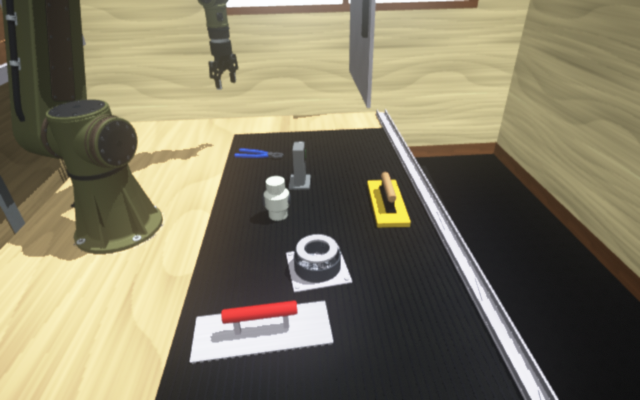

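View pics/wrist0.png

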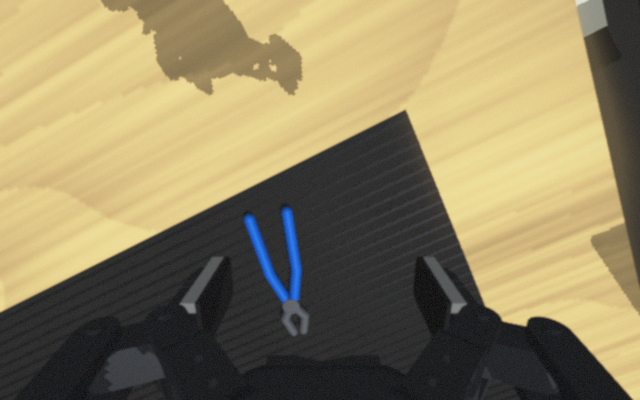

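The scene view shows the jar at about (305,185), the reader at (360,175) with its green window facing the camera, and the cradle at (260,240). The trowel is at the right, the float beyond and the nippers at the left. The wrist view shows only the nippers. Next I measure.

```bash
python3 - <<'E'
from h import *
im,d,C=load('scene0'); P=cloud('scene',d,C)
print('cam',-C[1].T@C[2], C[0][0,0])
for (u,v) in [(305,174),(305,190),(258,227),(247,240),(360,162),(364,172),(352,189),(190,232),(365,250),(310,300),(400,240)]:
    print((u,v),P[v,u].round(3), im[v,u])
S=[('scene0',(280,160,335,205)),('scene0',(335,145,385,205)),('scene0',(225,210,295,275))]
for i,(f,(a,b,c,e)) in enumerate(S): cv2.imwrite(f'pics/crop{i}.png',cv2.resize(im[b:e,a:c,::-1],None,fx=8,fy=8,interpolation=cv2.INTER_CUBIC))
im,d,C=load('side0');P=cloud('side',d,C)
print('cam',-C[1].T@C[2], C[0][0,0])
for (u,v) in [(276,182),(277,205),(318,241),(298,245),(298,145)]:
    print((u,v),P[v,u].round(3), im[v,u])
# robust: jar
for f in ['scene0','side0']:
    im,d,C=load(f);P=cloud(f,d,C); 
    bx=(280,160,335,205) if f=='scene0' else (255,170,300,225)
    m=np.zeros(d.shape,bool); m[bx[1]:bx[3],bx[0]:bx[2]]=1
    m&=(P[...,2]>0.095)&(d>0); q=P[m]; print(f,'cap',m.sum(),q.mean(0),q.min(0),q.max(0)); 
    vv,uu=np.nonzero(m); print(uu.mean(),vv.mean(),uu.min(),uu.max())
E
```

```text
cam [ 1.33213893 -0.47781832  1.27958281] 444.71879550432794
(305, 174) [0.458 0.019 0.122] [253 253 252]
(305, 190) [0.485 0.002 0.074] [214 217 213]
(258, 227) [ 0.531 -0.206  0.064] [186 181 190]
(247, 240) [ 0.562 -0.261  0.071] [242 242 246]
(360, 162) [0.523 0.202 0.14 ] [176 183 188]
(364, 172) [0.546 0.206 0.107] [41 88 52]
(352, 189) [0.532 0.172 0.019] [54 55 56]
(190, 232) [ 0.439 -0.404  0.072] [250  40  39]
(365, 250) [0.795 0.037 0.078] [248 222 158]
(310, 300) [ 0.818 -0.18   0.002] [38 36 37]
(400, 240) [0.791 0.194 0.003] [42 43 45]
cam [ 0.53276492 -0.95833666  0.67847005] 394.60631752846507
(276, 182) [0.46  0.009 0.12 ] [251 252 250]
(277, 205) [ 0.459 -0.015  0.058] [152 157 150]
(318, 241) [ 0.565 -0.19   0.06 ] [89 90 96]
(298, 245) [ 0.515 -0.211  0.068] [233 233 238]
(298, 145) [0.526 0.205 0.14 ] [170 176 178]
scene0 cap 205 [0.46196347 0.01628319 0.11622954] [ 0.43088814 -0.0077991   0.09532495] [0.48570456 0.04567141 0.12709386]
305.01951219512193 176.2048780487805 298 312
side0 cap 268 [0.45636618 0.0077374  0.11320749] [ 0.42982185 -0.00930396  0.0951191 ] [0.48188246 0.04038935 0.12182444]
274.9029850746269 184.41044776119404 266 284
```

```bash
python3 - <<'E'
import cv2,numpy as np
a=[cv2.imread(f'pics/crop{i}.png') for i in range(3)]
s=cv2.imread('pics/side0.png')[165:225,250:325]; a.append(cv2.resize(s,None,fx=6,fy=6,interpolation=cv2.INTER_CUBIC))
c=np.zeros((600,800,3),np.uint8)
for im,(x,y) in zip(a,[(0,0),(400,0),(0,300),(400,300)]):
    k=min(395/im.shape[1],295/im.shape[0]); r=cv2.resize(im,None,fx=k,fy=k); c[y:y+r.shape[0],x:x+r.shape[1]]=r
cv2.imwrite('pics/crops.png',c)
E
```

```text
(no output)
```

View pics/crops.png

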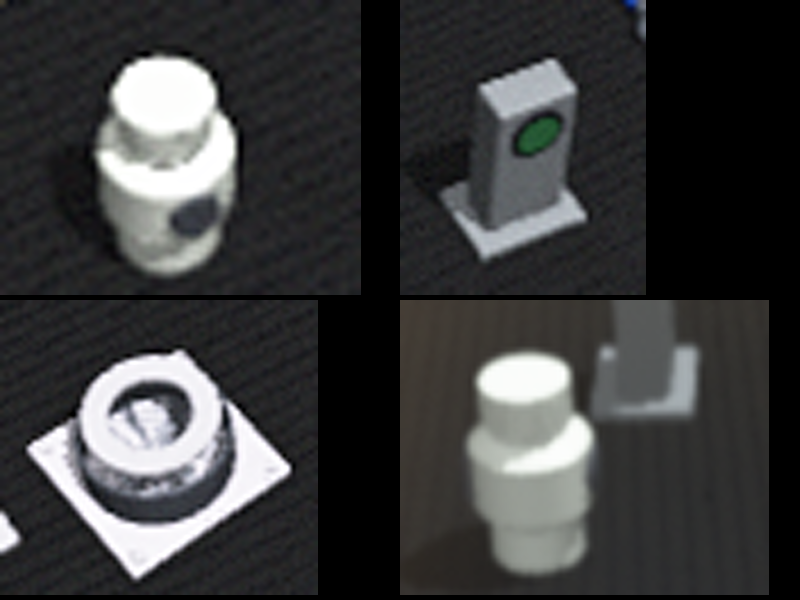

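```bash
python3 - <<'E'
from h import *
from scipy.optimize import least_squares
def circ(q,r=None):
    if r: s=least_squares(lambda p:np.hypot(q[:,0]-p[0],q[:,1]-p[1])-r,[*q.mean(0)[:2]],loss='soft_l1',f_scale=.003); return s.x
    s=least_squares(lambda p:np.hypot(q[:,0]-p[0],q[:,1]-p[1])-p[2],[*q.mean(0)[:2],.04],loss='soft_l1',f_scale=.003); return s.x
im,d,C=load('scene0');P=cloud(0,d,C); v,u=np.mgrid[0:400,0:640]
def box(a,b,c,e): m=np.zeros(d.shape,bool); m[b:e,a:c]=1; return m&(d>0)
hsv=cv2.cvtColor(im,cv2.COLOR_RGB2HSV)
# green window
g=box(335,145,385,205)&(hsv[...,1]>90)&(abs(hsv[...,0].astype(int)-65)<25)
print('green',g.sum(),u[g].mean(),v[g].mean(), onz(0,u[g].mean(),v[g].mean(),.110,C), np.median(P[g],0))
# face plane
m=box(335,145,385,205)&(P[...,2]>.02)&(P[...,2]<.135)&(P[...,1]>.15)
q=P[m]; print(len(q)); 
best=None
for a in np.radians(np.arange(-30,31,1)):
    n=np.array([np.cos(a),np.sin(a)]); s=q[:,:2]@n; 
    h=[((s>c-.002)&(s<c+.002)).sum() for c in np.arange(s.min(),s.max(),.001)]
    if best is None or max(h)>best[0]: best=(max(h),np.degrees(a),np.arange(s.min(),s.max(),.001)[np.argmax(h)])
print('face',best)
# window dist
# jar plate
lum=im.max(2)
m=box(296,180,318,202)&(lum<110)&(P[...,2]>.02)
print('plate px',m.sum(),u[m].mean(),v[m].mean(), onz(0,u[m].mean(),v[m].mean(),.058,C))
# jar body
for f,bx in [('scene0',(280,160,335,205)),('side0',(255,170,300,225))]:
    im2,d2,C2=load(f);P2=cloud(0,d2,C2); mm=np.zeros(d.shape,bool); mm[bx[1]:bx[3],bx[0]:bx[2]]=1
    for lo,hi,r in [(.042,.075,.036),(.095,.115,.026)]:
        q=P2[mm&(P2[...,2]>lo)&(P2[...,2]<hi)&(d2>0)]; print(f,r,len(q),circ(q,r))
    # white cap top centroid
    w=mm&(P2[...,2]>.114)&(d2>0); print(' top',w.sum(),P2[w].mean(0))
# cradle
for f,bx in [('scene0',(225,210,295,275)),('side0',(285,230,355,290))]:
    im2,d2,C2=load(f);P2=cloud(0,d2,C2); mm=np.zeros(d.shape,bool); mm[bx[1]:bx[3],bx[0]:bx[2]]=1
    w=(mm&(P2[...,2]>.060)&(P2[...,2]<.075)&(d2>0)&(im2.max(2)>200)).astype(np.uint8)
    c,_=cv2.findContours(w,cv2.RETR_EXTERNAL,cv2.CHAIN_APPROX_NONE); c=max(c,key=cv2.contourArea)
    pts=np.array([onz(0,*p[0],.067,C2) for p in c]); print(f,'ring',circ(pts), cv2.fitEllipse(c)[0], onz(0,*cv2.fitEllipse(c)[0],.067,C2))
Cw=cal('wrist'); o=sensors.get_obs(); R=np.array(o['tool_rot']); print('wrist cam in tool', R.T@(-Cw[1].T@Cw[2]-o['tcp_pos']), (Cw[1]@R).T.round(3), Cw[0][0,0]); print(o['q'])
E
```

```text
green 48 362.5625 172.0625 [0.54582184 0.20006546 0.11      ] [0.54672542 0.19938815 0.11228509]
412
face (np.int64(184), np.float64(-6.000000000000001), np.float64(0.5198354981983888))
plate px 45 308.75555555555553 192.53333333333333 [0.49017814 0.01356778 0.058     ]
scene0 0.036 119 [0.45693935 0.02099675]
scene0 0.026 62 [0.45496656 0.02000751]
 top 146 [0.4577115  0.01852656 0.12074742]
side0 0.036 317 [0.45647592 0.02004141]
side0 0.026 117 [0.45563837 0.01903008]
 top 159 [0.45575885 0.01361788 0.11914777]
scene0 ring [ 0.55957858 -0.22016369  0.04792965] (257.9813537597656, 234.755615234375) [ 0.5604187  -0.22066534  0.067     ]
side0 ring [ 0.55986238 -0.22152739  0.04749377] (316.624267578125, 247.65521240234375) [ 0.55977463 -0.22353604  0.067     ]
wrist cam in tool [ 0.07816702  0.0006127  -0.17184501] [[-0.    -0.952 -0.305]
 [ 1.    -0.001  0.   ]
 [-0.    -0.305  0.952]] 313.83799914650876
[ 1.10699907e+00  3.14058650e-01 -4.78016379e-02  1.21022909e+00
  1.39661355e-05  1.57079958e+00]
```

```bash
python3 - <<'E'
from h import *
im,d,C=load('scene0')
J=np.array([.4567,.0202])
for a in (-14,-11,-8):
    n=np.array([np.cos(np.radians(a)),np.sin(np.radians(a)),0]); t=np.array([-n[1],n[0],0]); c=np.array([*J,.058])+.039*n
    S=240; g=np.zeros((S,S,2),np.float32)
    for i in range(S):
        for j in range(S):
            p=c+t*(j-S/2)*.00025+np.array([0,0,-(i-S/2)*.00025]); g[i,j]=proj(0,p,C)
    r=cv2.remap(im,g[...,0],g[...,1],cv2.INTER_LINEAR)
    gy=r.max(2); m=(gy<120).astype(np.uint8)
    cs,_=cv2.findContours(m,cv2.RETR_EXTERNAL,cv2.CHAIN_APPROX_NONE); k=max(cs,key=cv2.contourArea)
    M=cv2.moments(k); cc=np.array([M['m10'],M['m01']])/M['m00']; rr=np.linalg.norm(k[:,0]-cc,axis=1)*.25
    print(a,'ctr mm',(cc-S/2)*.25,'area',M['m00']/16,'r',rr.min(),rr.max(), cv2.boundingRect(k))
    if a==-11: cv2.imwrite('pics/rect.png',cv2.resize(r[:,:,::-1],None,fx=2,fy=2))
E
```

```text
-14 ctr mm [11.92391001  0.92399683] area 1529.78125 r 6.576443371573781 35.694020005029984 (70, 0, 170, 240)
-11 ctr mm [11.09034938  0.90568585] area 1633.53125 r 7.640667145533219 36.10185562063775 (61, 0, 179, 240)
-8 ctr mm [10.1956527   0.84668603] area 1737.90625 r 7.885028120697143 36.522466200227505 (51, 0, 189, 240)
```

View pics/rect.png

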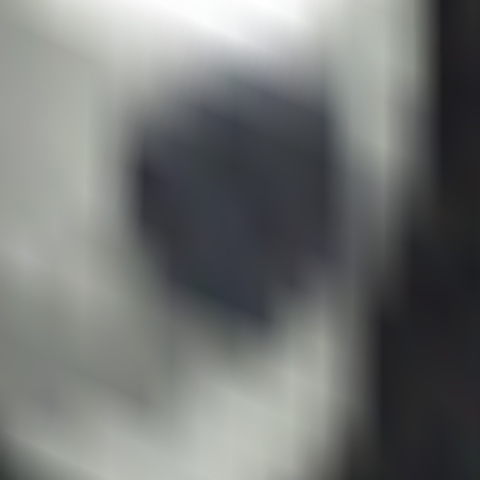

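```bash
cat >> h.py <<'E'
def plan(p1,yaw1,n,f,p0=None,yaw0=None):
    "rows from (p0,yaw0) to (p1,yaw1); yaw1-yaw0 taken as given (deg world)"
    o=sensors.get_obs(); R=np.array(o['tool_rot'])
    if p0 is None: p0=np.array(o['tcp_pos'])
    if yaw0 is None: yaw0=np.degrees(np.arctan2(R[1,0],R[0,0]))
    p=np.array(p0,float); y=yaw0; p1=np.array(p1,float); rows=[]
    for i in range(n):
        w=(p1-p)/(n-i); dy=round((yaw1-y)/(n-i),1); c,s=np.cos(np.radians(y)),np.sin(np.radians(y))
        A=np.array([[c,s,0],[s,-c,0],[0,0,-1.]]); l=np.round(A.T@w,4)
        rows.append([f,*[float(x) for x in l],-dy]); p=p+A@l; y+=dy
    for k in range(0,n,5): print([rows[k:k+5]])
    print('end',p.round(4),round(y,2))
def st():
    o=sensors.get_obs(); R=np.array(o['tool_rot']); print('t',round(o['t'],3),'tcp',np.round(o['tcp_pos'],4),'yaw',round(np.degrees(np.arctan2(R[1,0],R[0,0])),2),'q',np.round(o['q'],3),'F',np.round(o['ft_force'],1),'open',round(o['opening'],3),'tilt',R[:2,2].round(4))
E
python3 - <<'E'
from h import *
st(); plan([.57,.065,.2],20,15,0)
E
```

```text
t 0.15 tcp [0.2682 0.5362 0.2009] yaw 153.43 q [ 1.107  0.314 -0.048  1.21   0.     1.571] F [-0.4 -0.   0.6] open 1.001 tilt [-0.0006 -0.0012]
[[[0, -0.032, -0.0191, 0.0001, np.float64(8.9)], [0, -0.0346, -0.0139, 0.0001, np.float64(8.9)], [0, -0.0364, -0.0084, 0.0001, np.float64(8.9)], [0, -0.0372, -0.0027, 0.0, np.float64(8.9)], [0, -0.0372, 0.0031, 0.0001, np.float64(8.9)]]]
[[[0, -0.0362, 0.0089, 0.0, np.float64(8.9)], [0, -0.0344, 0.0143, 0.0001, np.float64(8.9)], [0, -0.0318, 0.0195, 0.0, np.float64(8.9)], [0, -0.0284, 0.0242, 0.0001, np.float64(8.9)], [0, -0.0243, 0.0283, 0.0, np.float64(8.9)]]]
[[[0, -0.0197, 0.0317, 0.0001, np.float64(8.9)], [0, -0.0145, 0.0344, 0.0, np.float64(8.9)], [0, -0.009, 0.0362, 0.0001, np.float64(8.9)], [0, -0.0033, 0.0372, 0.0, np.float64(8.9)], [0, 0.0025, 0.0372, 0.0001, np.float64(8.8)]]]
end [0.57  0.065 0.2  ] 20.03
```

>>> move_arm:
  rows:
    - [[0, -0.032, -0.019, 0, 8.9], [0, -0.035, -0.014, 0, 8.9], [0, -0.036, -0.008, 0, 8.9], [0, -0.037, -0.003, 0, 8.9], [0, -0.037, 0.003, 0, 8.9]]

```text
t: 0.78
tcp_pos: [0.3691, 0.3787, 0.2013]
tool_rot: [[-0.32, 0.948, -0.0], [0.948, 0.32, -0.0], [-0.0, -0.0, -1.0]]
ft_force: [0.6, 0.6, 0.0]
opening: 1.0
```

>>> move_arm:
  rows:
    - [[0, -0.036, 0.009, 0, 8.9], [0, -0.034, 0.014, 0, 8.9], [0, -0.032, 0.02, 0, 8.9], [0, -0.028, 0.024, 0, 8.9], [0, -0.024, 0.028, 0, 8.9]]

```text
t: 1.4
tcp_pos: [0.4695, 0.223, 0.2013]
tool_rot: [[0.436, 0.9, -0.0], [0.9, -0.436, -0.0], [-0.0, -0.0, -1.0]]
ft_force: [0.3, 0.8, 0.7]
opening: 1.001
```

>>> move_arm:
  rows:
    - [[0, -0.02, 0.032, 0, 8.9], [0, -0.014, 0.034, 0, 8.9], [0, -0.009, 0.036, 0, 8.9], [0, -0.003, 0.037, 0, 8.9], [0, 0.003, 0.037, 0, 8.9]]

```text
t: 2.02
tcp_pos: [0.5706, 0.067, 0.2012]
tool_rot: [[0.942, 0.336, -0.0], [0.336, -0.942, 0.0], [-0.0, -0.0, -1.0]]
ft_force: [-0.3, -0.5, 0.7]
opening: 0.999
```

```bash
python3 - <<'E'
from h import *
st(); shot('wrist','w1'); st()
E
```

```text
t 2.025 tcp [0.5706 0.067  0.2012] yaw 19.63 q [ 0.117  0.266 -0.112  1.194  0.     2.916] F [-0.3 -0.5  0.7] open 0.999 tilt [-0.0004  0.    ]
t 2.075 tcp [0.5729 0.0634 0.2011] yaw 19.18 q [ 0.112  0.268 -0.109  1.193 -0.003  2.919] F [ 2.3 -2.3 -0.2] open 0.998 tilt [ 0.0013 -0.0029]
```

View pics/w1.png

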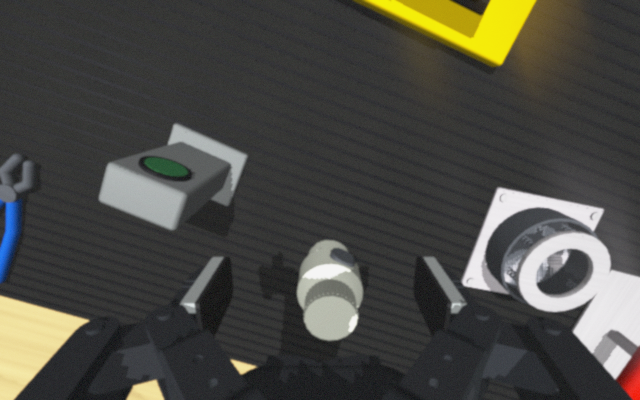

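The wrist view shows the jar cap at (330,318) with a dark plate near (342,258), the reader window at (165,167) and the cradle ring at (562,267). I take a second, settled picture, enlarge it and measure.

```bash
python3 - <<'E'
from h import *
shot('wrist','w2'); st()
im,d,C=load('w2')
a=cv2.resize(im[230:345,290:375,::-1],None,fx=5,fy=5,interpolation=cv2.INTER_CUBIC)
b=cv2.resize(im[115:240,90:255,::-1],None,fx=2.2,fy=2.2,interpolation=cv2.INTER_CUBIC)
c=np.zeros((600,800,3),np.uint8); c[:a.shape[0],:a.shape[1]]=a; c[:b.shape[0],430:430+b.shape[1]]=b; cv2.imwrite('pics/w2c.png',c)
P=cloud(0,d,C); hsv=cv2.cvtColor(im,cv2.COLOR_RGB2HSV); v,u=np.mgrid[0:400,0:640]
g=(u>120)&(u<210)&(v>130)&(v<200)&(hsv[...,1]>90)&(abs(hsv[...,0].astype(int)-65)<25)
k=max(cv2.findContours(g.astype(np.uint8),0,1)[0],key=cv2.contourArea); e=cv2.fitEllipse(k)
print('green',g.sum(),u[g].mean(),v[g].mean(),e, onz(0,*e[0],.110,C),np.median(P[g],0))
for p in [(330,318),(342,257),(340,290),(165,167),(150,200),(215,190)]: print(p,P[p[1],p[0]].round(4))
m=(u>95)&(u<235)&(v>135)&(v<235)&(d>0)
q=P[m&(P[...,2]>.132)&(P[...,2]<.15)]; print('top',len(q),cv2.minAreaRect((q[:,:2]*1000).astype(np.float32)))
q=P[m&(P[...,2]>.03)&(P[...,2]<.13)]
best=max(((( (s:=q[:,:2]@np.array([np.cos(np.radians(a)),np.sin(np.radians(a))]))>c-.0015)&(s<c+.0015)).sum(),a,c) for a in range(-30,31) for c in np.arange(.45,.6,.001)); print('face',best,len(q))
E
```

```text
t 2.125 tcp [0.5716 0.0654 0.201 ] yaw 19.61 q [ 1.150e-01  2.670e-01 -1.110e-01  1.193e+00 -1.000e-03  2.914e+00] F [-0.2 -0.3 -0. ] open 1.0 tilt [ 0.0001 -0.0011]
green 567 160.01410934744268 169.24867724867724 ((159.9532928466797, 169.25723266601562), (14.628240585327148, 45.525997161865234), 105.04866790771484) [0.54730196 0.20182914 0.11      ] [0.54760745 0.20126661 0.11057697]
(330, 318) [0.4582 0.0168 0.1183]
(342, 257) [0.4949 0.0139 0.0581]
(340, 290) [0.4807 0.0137 0.1017]
(165, 167) [0.5474 0.2018 0.1012]
(150, 200) [0.5311 0.1926 0.1386]
(215, 190) [0.5138 0.1726 0.0298]
top 3698 ((527.0009765625, 202.58851623535156), (63.392250061035156, 35.95701217651367), 84.63436889648438)
face (np.int64(1846), -6, np.float64(0.52)) 3497
```

View pics/w2c.png

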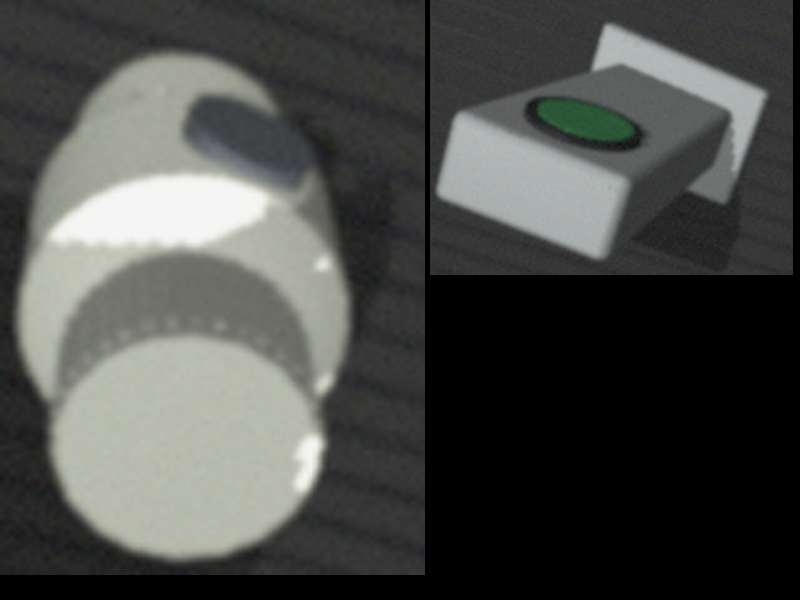

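```bash
python3 - <<'E'
from h import *
im,d,C=load('w2'); P=cloud(0,d,C); v,u=np.mgrid[0:400,0:640]
# cap top centroid by colour+height
m=(u>295)&(u<365)&(v>285)&(v<345)&(P[...,2]>.116)&(P[...,2]<.124)
k=max(cv2.findContours(m.astype(np.uint8),0,1)[0],key=cv2.contourArea); e=cv2.fitEllipse(k); print('cap',e,onz(0,*e[0],.12,C),P[m].mean(0))
J=onz(0,*e[0],.12,C)[:2]
out=[]
for a in (-18,-13,-8,-3):
    n=np.array([np.cos(np.radians(a)),np.sin(np.radians(a)),0]); t=np.array([-n[1],n[0],0]); c=np.array([*J,.058])+.039*n
    S=200; g=np.zeros((S,S,2),np.float32)
    for i in range(S):
        for j in range(S): g[i,j]=proj(0,c+t*(j-S/2)*.00025+np.array([0,0,-(i-S/2)*.00025]),C)
    r=cv2.remap(im,g[...,0],g[...,1],cv2.INTER_LINEAR); out.append(cv2.resize(r[:,:,::-1],None,fx=2,fy=2))
# dark plate pixel centroid -> angle: intersect rays w/ plane
m=((u>320)&(u<358)&(v>244)&(v<270)&(im.max(2)<105)).astype(np.uint8)
m=cv2.morphologyEx(m,cv2.MORPH_OPEN,np.ones((3,3)));
cs=cv2.findContours(m,0,1)[0]; 
for k in cs: print(cv2.contourArea(k),cv2.boundingRect(k),cv2.minAreaRect(k))
c=np.vstack([np.hstack(out[:2]),np.hstack(out[2:])]); cv2.imwrite('pics/rect2.png',cv2.resize(c,(600,600)))
E
```

```text
cap ((326.3180847167969, 318.111083984375), (45.36759567260742, 52.18678283691406), 89.85013580322266) [0.4582172  0.02054855 0.12      ] [0.45752422 0.0202756  0.11925983]
439.5 (327, 245, 31, 25) ((342.0, 257.0), (24.0, 30.0), 90.0)
```

View pics/rect2.png

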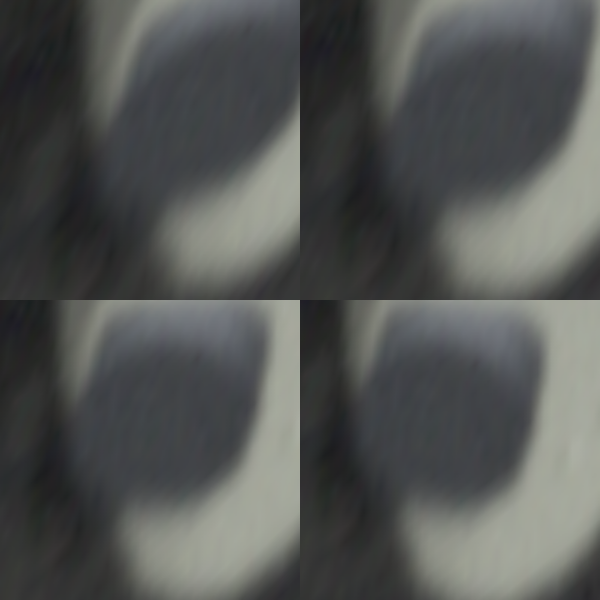

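```bash
python3 - <<'E'
from h import *
v,u=np.mgrid[0:400,0:640]; J=np.array([.4577,.0204])
for f,bx in [('w2',(315,240,362,275)),('w1',(318,240,368,278)),('scene0',(296,180,318,202))]:
    im,d,C=load(f); P=cloud(0,d,C); q=P-np.array([*J,0]); r=np.hypot(q[...,0],q[...,1])
    m=(u>=bx[0])&(u<bx[2])&(v>=bx[1])&(v<bx[3])&(d>0)&(im.max(2)<115)&(r<.048)&(r>.032)&(P[...,2]>.035)&(P[...,2]<.08)
    p=P[m]; th=np.degrees(np.arctan2(q[m][:,1],q[m][:,0])); print(f,m.sum(),p.mean(0),'r',r[m].mean(),'th',th.mean(),th.min(),th.max(),np.percentile(th,[5,95]),'z',np.percentile(p[:,2],[5,95]))
    # per-height widths
    for z in np.arange(.044,.074,.004):
        s=abs(p[:,2]-z)<.002
        if s.sum()>3: print('   ',round(z,3),s.sum(),np.percentile(q[m][s][:,1],[3,97]).round(4))
    # plane fit
    A=np.c_[p[:,1],p[:,2],np.ones(len(p))]; c=np.linalg.lstsq(A,p[:,0],rcond=None)[0]; print('  normal yaw',np.degrees(np.arctan(-c[0])),c)
E
```

```text
w2 307 [0.49294264 0.01456257 0.05884495] r 0.03735080372327458 th -9.814447524500352 -62.36265805718146 16.861445232464433 [-45.43916531  13.69268951] z [0.04523472 0.07056909]
    0.044 19 [-0.0288  0.003 ]
    0.048 31 [-0.0277  0.0064]
    0.052 38 [-0.0267  0.0077]
    0.056 41 [-0.0259  0.0101]
    0.06 49 [-0.0232  0.0107]
    0.064 50 [-0.0224  0.0101]
    0.068 55 [-0.0217  0.0077]
    0.072 20 [-0.0111  0.0043]
  normal yaw -16.107464518137537 [0.28877631 0.03907909 0.48643771]
w1 317 [0.49257553 0.01389468 0.05905312] r 0.03723808489568428 th -11.023079003692171 -64.18634150808234 17.80233609397391 [-46.27857963  14.52562019] z [0.04567097 0.07056263]
    0.044 17 [-0.0273  0.006 ]
    0.048 35 [-0.0302  0.006 ]
    0.052 37 [-0.0247  0.0083]
    0.056 45 [-0.0272  0.0096]
    0.06 51 [-0.0251  0.0109]
    0.064 60 [-0.0261  0.0101]
    0.068 49 [-0.0228  0.0078]
    0.072 21 [-0.0202  0.0007]
  normal yaw -17.25861684200634 [0.31067315 0.01719334 0.48724351]
scene0 46 [0.48796281 0.01266356 0.05751577] r 0.036607792919843826 th -16.689151584244378 -106.14975422978999 49.56120110452338 [-101.64991957   27.4682792 ] z [0.04087873 0.07207625]
    0.044 4 [-0.0361 -0.0146]
    0.048 6 [-0.0076  0.0218]
    0.052 4 [-0.0164 -0.0071]
    0.056 6 [-0.0354 -0.0019]
    0.06 5 [-0.0101  0.0056]
    0.064 8 [-0.0173  0.0038]
    0.068 5 [-0.0347  0.0037]
    0.072 4 [-0.0054  0.0027]
  normal yaw -31.415102091638232 [0.61076445 0.49921478 0.45151563]
```

The left edge of the visible plate follows a circular profile, 3, 6, 8, 10, 11, 10, 8 and 4 mm going up, centred near z = 59 mm. So the round plate faces outward at about -6° and the square plate faces the robot. The reader normal is at about -5.6° and the window is at (0.5475, 0.2018).

```bash
python3 - <<'E'
from h import *
plan([.458,.0205,.2],40,5,0)
E
```

```text
[[[0, -0.0244, 0.0008, 0.0002, np.float64(-4.1)], [0, -0.0244, -0.0009, 0.0002, np.float64(-4.1)], [0, -0.0243, -0.0026, 0.0002, np.float64(-4.1)], [0, -0.024, -0.0044, 0.0002, np.float64(-4.0)], [0, -0.0237, -0.0061, 0.0002, np.float64(-4.1)]]]
end [0.458  0.0205 0.2   ] 40.01
```

>>> move_arm:
  rows:
    - [[0, -0.0244, 0.001, 0, -4], [0, -0.0244, -0.001, 0, -4], [0, -0.0243, -0.0025, 0, -4], [0, -0.024, -0.0045, 0, -4], [0, -0.0237, -0.006, 0, -4]]

```text
t: 2.75
tcp_pos: [0.4554, 0.0232, 0.2013]
tool_rot: [[0.764, 0.645, -0.001], [0.645, -0.764, 0.0], [-0.0, -0.001, -1.0]]
ft_force: [-0.0, 0.8, 0.6]
opening: 1.0
```

>>> move_arm:
  rows:
    - [[0, 0, 0, 0.01, 0], [0, 0, 0, 0.01, 0], [0, 0, 0, 0.01, 0], [0, 0, 0, 0, 0], [0, 0, 0, 0, 0]]

```text
t: 3.38
tcp_pos: [0.457, 0.0229, 0.1714]
tool_rot: [[0.767, 0.642, -0.0], [0.642, -0.767, 0.0], [-0.0, -0.0, -1.0]]
ft_force: [-0.4, 0.2, -1.0]
opening: 1.001
```

```bash
python3 - <<'E'
from h import *
st(); shot('wrist','w3')
im,d,C=load('w3'); P=cloud(0,d,C); v,u=np.mgrid[0:400,0:640]
m=(u>240)&(u<400)&(v>200)&(P[...,2]>.115)&(P[...,2]<.125)&(np.hypot(P[...,0]-.458,P[...,1]-.02)<.05)
k=max(cv2.findContours(m.astype(np.uint8),0,1)[0],key=cv2.contourArea); e=cv2.fitEllipse(k); print('cap',e,onz(0,*e[0],.12,C),P[m].mean(0))
E
```

```text
t 3.375 tcp [0.457  0.0229 0.1714] yaw 39.93 q [ 0.05   0.063 -0.424  1.085  0.     2.495] F [-0.4  0.2 -1. ] open 1.001 tilt [-0.0004  0.    ]
cap ((326.0747375488281, 218.72848510742188), (43.71603012084961, 72.58924102783203), 90.0925521850586) [0.45170805 0.01605741 0.12      ] [0.45147569 0.01582327 0.11941677]
```

View pics/w3.png

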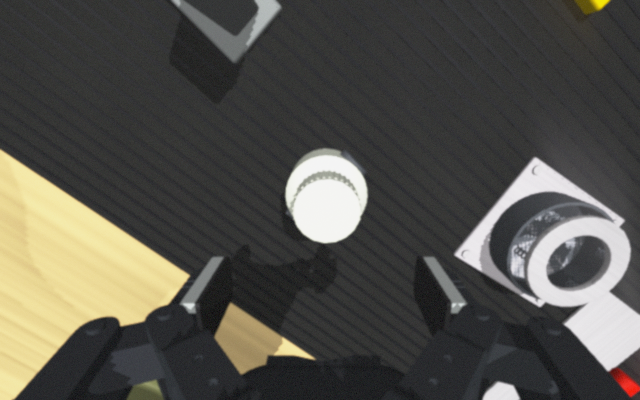

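The jar cap is at about (327,208), between the fingers. My mask cut off its upper part, so I redo the fit.

```bash
python3 - <<'E'
from h import *
im,d,C=load('w3'); P=cloud(0,d,C); v,u=np.mgrid[0:400,0:640]
m=(u>240)&(u<400)&(v>140)&(P[...,2]>.115)&(P[...,2]<.125)&(np.hypot(P[...,0]-.458,P[...,1]-.02)<.05)
k=max(cv2.findContours(m.astype(np.uint8),0,1)[0],key=cv2.contourArea); e=cv2.fitEllipse(k); print('cap',e,onz(0,*e[0],.12,C),P[m].mean(0))
print(proj(0,[.457,.0229,.12],C))
J=onz(0,*e[0],.12,C)[:2]; t=np.array([.457,.0229]); c,s=np.cos(np.radians(39.93)),np.sin(np.radians(39.93)); print('tool shift',np.array([[c,s],[s,-c]])@(J-t))
E
```

```text
cap ((326.1059265136719, 209.851806640625), (64.22908020019531, 67.20490264892578), 86.88150787353516) [0.45720905 0.02065627 0.12      ] [0.45687312 0.02036235 0.11933563]
[323.64829496 208.25158304]
tool shift [-0.00127983  0.00185474]
```

>>> move_arm:
  rows:
    - [[0, -0.0013, 0.0019, 0.02, 0], [0, 0, 0, 0.02, 0], [0, 0, 0, 0.02, 0], [0, 0, 0, 0.016, 0], [0, 0, 0, 0.008, 0]]
  squeeze: 80

```text
t: 4.05
tcp_pos: [0.4569, 0.0205, 0.087]
tool_rot: [[0.767, 0.642, -0.0], [0.642, -0.767, -0.0], [-0.0, -0.0, -1.0]]
ft_force: [0.0, -0.7, -0.4]
opening: 1.003
```

>>> move_arm:
  rows:
    - [[0, 0, 0, 0, 0], [0.3, 0, 0, 0, 0], [0.4, 0, 0, 0, 0], [1, 0, 0, 0, 0], [1, 0, 0, 0, 0]]
  squeeze: 80

```text
t: 4.68
tcp_pos: [0.4649, 0.0177, 0.0926]
tool_rot: [[0.768, 0.641, 0.015], [0.641, -0.768, -0.007], [0.007, 0.015, -1.0]]
ft_force: [6.5, -11.1, 31.9]
opening: 0.186
```

>>> move_arm:
  rows:
    - [[1, 0, 0, 0, 0], [1, 0, 0, 0, 0], [1, 0, 0, 0, 0], [1, 0, 0, 0, 0], [1, 0, 0, 0, 0]]

```text
t: 5.3
tcp_pos: [0.4671, 0.0181, 0.0945]
tool_rot: [[0.768, 0.641, 0.019], [0.641, -0.768, -0.006], [0.011, 0.016, -1.0]]
ft_force: [5.1, -8.7, 33.4]
opening: 0.004
```

```bash
python3 - <<'E'
from h import *
st(); shot('side','s4')
E
```

```text
t 5.3 tcp [0.4671 0.0181 0.0945] yaw 39.86 q [ 0.044  0.125 -0.542  0.885 -0.006  2.49 ] F [ 5.1 -8.7 33.4] open 0.004 tilt [ 0.0191 -0.0055]
```

View pics/s4.png

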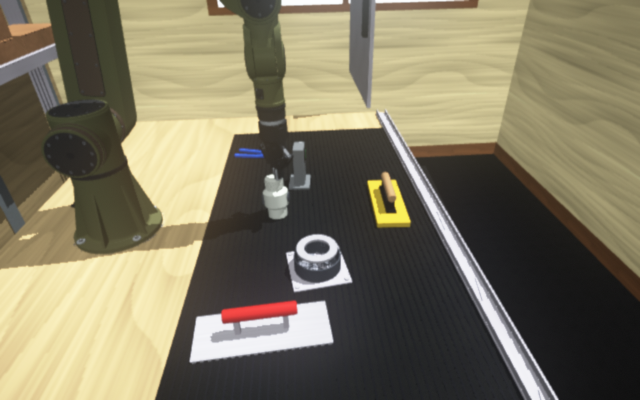

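```bash
python3 - <<'E'
from h import *
im,d,C=load('s4')
a=cv2.resize(im[110:230,225:325,::-1],None,fx=4,fy=4,interpolation=cv2.INTER_CUBIC); cv2.imwrite('pics/s4c.png',a)
im,d=shot('wrist','w4'); im2,d2=shot('scene','c4')
b=cv2.resize(im2[120:220,260:380,::-1],None,fx=4,fy=4,interpolation=cv2.INTER_CUBIC); cv2.imwrite('pics/c4c.png',b)
st()
E
```

```text
t 5.45 tcp [0.4671 0.0181 0.0944] yaw 39.85 q [ 0.044  0.125 -0.542  0.885 -0.006  2.49 ] F [ 5.  -9.1 34. ] open -0.001 tilt [ 0.019  -0.0056]
```

View pics/s4c.png

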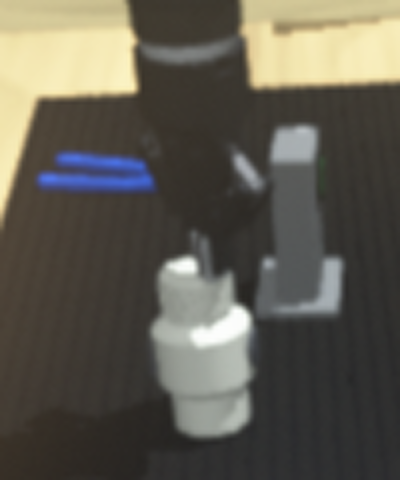

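View pics/w4.png

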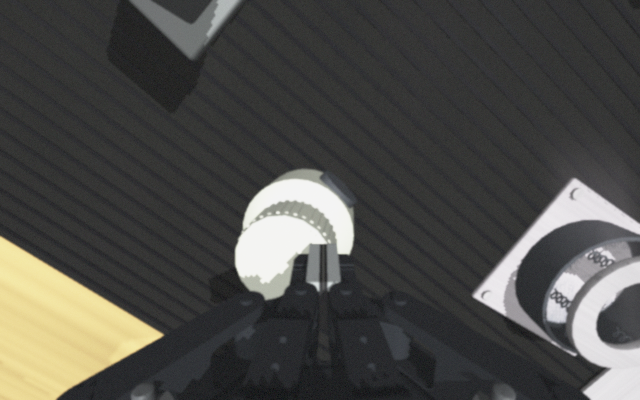

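View pics/c4c.png

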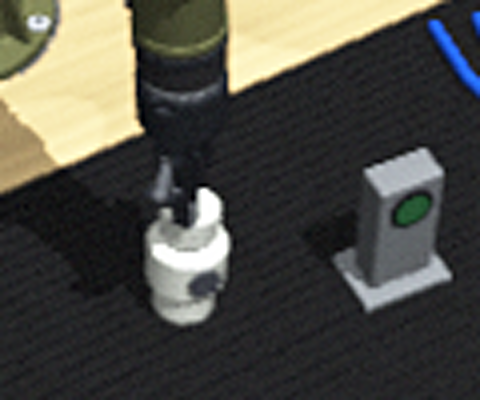

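```bash
python3 - <<'E'
from h import *
im,d,C=load('w4'); P=cloud(0,d,C)
for p in [(322,248),(322,262),(315,270),(330,270),(280,250),(300,215),(260,240),(322,230),(310,180)]: print(p,P[p[1],p[0]].round(4),im[p[1],p[0]])
print('tcp proj',proj(0,[.4671,.0181,.0945],C), 'tip at z .12',proj(0,[.4671,.0181,.12],C))
v,u=np.mgrid[0:400,0:640]
m=(u>220)&(u<370)&(v>160)&(v<310)&(d>0)&(im.min(2)>200)&(P[...,2]>.11); q=P[m]; print('cap top',m.sum(),q.min(0),q.max(0),np.median(q[:,2]))
im,d,C=load('c4'); P=cloud(0,d,C)
for v in range(160,200,3): print(v,[tuple(P[v,u].round(3)) for u in range(298,318,5)])
E
```

```text
(322, 248) [0.4744 0.0264 0.1325] [59 61 57]
(322, 262) [0.4741 0.0263 0.1455] [65 65 63]
(315, 270) [0.4721 0.0286 0.1522] [131 136 136]
(330, 270) [0.4761 0.0239 0.1524] [132 136 137]
(280, 250) [0.4557 0.0385 0.1208] [244 244 242]
(300, 215) [0.4749 0.0413 0.1141] [160 163 151]
(260, 240) [0.4533 0.0496 0.1198] [244 244 242]
(322, 230) [0.4758 0.0271 0.1141] [151 155 144]
(310, 180) [0.4849 0.0438 0.0755] [179 184 173]
tcp proj [323.85420355 236.58801601] tip at z .12 [324.84770209 256.53032878]
cap top 3810 [0.42942784 0.02189636 0.11375871] [0.47752663 0.05917066 0.16246357] 0.12034096743788215
160 [(np.float64(0.289), np.float64(0.085), np.float64(-0.001)), (np.float64(0.494), np.float64(-0.008), np.float64(0.241)), (np.float64(0.487), np.float64(0.015), np.float64(0.222)), (np.float64(0.323), np.float64(0.133), np.float64(0.003))]
163 [(np.float64(0.306), np.float64(0.075), np.float64(0.004)), (np.float64(0.49), np.float64(-0.006), np.float64(0.222)), (np.float64(0.485), np.float64(0.016), np.float64(0.206)), (np.float64(0.336), np.float64(0.125), np.float64(0.004))]
166 [(np.
[... 2182 characters left out ...]
, np.float64(0.0), np.float64(0.005)), (np.float64(0.475), np.float64(-0.001), np.float64(0.049)), (np.float64(0.487), np.float64(0.012), np.float64(0.052)), (np.float64(0.477), np.float64(0.039), np.float64(0.024))]
196 [(np.float64(0.446), np.float64(-0.007), np.float64(0.004)), (np.float64(0.473), np.float64(-0.0), np.float64(0.029)), (np.float64(0.485), np.float64(0.013), np.float64(0.033)), (np.float64(0.477), np.float64(0.039), np.float64(0.007))]
199 [(np.float64(0.461), np.float64(-0.015), np.float64(0.007)), (np.float64(0.473), np.float64(-0.001), np.float64(0.012)), (np.float64(0.483), np.float64(0.014), np.float64(0.013)), (np.float64(0.488), np.float64(0.032), np.float64(0.006))]
```

```bash
python3 - <<'E'
from h import *
im,d,C=load('w2'); P=cloud(0,d,C); v,u=np.mgrid[0:400,0:640]
T=np.array([.5716,.0654,.201]); y=np.radians(19.61); A=np.array([[np.cos(y),np.sin(y),0],[np.sin(y),-np.cos(y),0],[0,0,-1]])
Q=(P-T)@A
for (a,b) in [(222,260),(212,262),(205,275),(200,290),(190,305),(220,280),(422,262),(430,270),(440,285),(455,300)]: print((a,b),Q[b,a].round(4),d[b,a])
m=(d>0)&(d<.2)&(u>150)&(u<490)&(v>240); print('front-most tool z',np.percentile(Q[m][:,2],[90,99,99.9]), Q[m][:,2].max())
im,d,C=load('scene0'); P=cloud(0,d,C); m=(P[...,2]>.15)&(np.hypot(P[...,0]-.268,P[...,1]-.536)<.1)&(d>0); print('scene start lowest finger z',np.sort(P[m][:,2])[:15])
im,d,C=load('side0'); P=cloud(0,d,C); m=(P[...,2]>.15)&(np.hypot(P[...,0]-.268,P[...,1]-.536)<.1)&(d>0); print('side',np.sort(P[m][:,2])[:15])
E
```

```text
(222, 260) [ 0.0122 -0.0424 -0.0497] 0.13647142
(212, 262) [ 0.0122 -0.0462 -0.0515] 0.13477089
(205, 275) [ 0.0119 -0.0457 -0.0614] 0.12541118
(200, 290) [ 0.0118 -0.0439 -0.0716] 0.115675144
(190, 305) [ 0.012  -0.0439 -0.0808] 0.10686371
(220, 280) [ 0.0067 -0.0417 -0.0568] 0.13138759
(422, 262) [ 0.0115  0.0441 -0.0517] 0.13487971
(430, 270) [ 0.0114  0.0453 -0.0583] 0.1286435
(440, 285) [ 0.0111  0.0457 -0.0688] 0.118722625
(455, 300) [ 0.0114  0.0474 -0.0785] 0.109403834
front-most tool z [-0.06328518 -0.0465717  -0.04307594] -0.0417281202728646
scene start lowest finger z [0.24319579 0.24774234 0.24790998 0.24844598 0.24991201 0.25034898
 0.25063407 0.25213759 0.252524   0.2534973  0.25351592 0.25378524
 0.25463826 0.25586161 0.25606852]
side [0.24398134 0.24404251 0.24427166 0.244905   0.24493855 0.24496935
 0.24570432 0.24606212 0.24646889 0.24650456 0.24738082 0.24784137
 0.24803637 0.24883043 0.24928639]
```

The recovered geometry explains this. Measured with three cameras, the open fingertips sit about 42 mm behind the reported TCP (29 mm when shut), so the fingers closed on top of the cap. The jar is still upright but has slid. I lift, open and re-measure, with the TCP offset corrected.

>>> move_arm:
  rows:
    - [[1, 0, 0, -0.01, 0], [1, 0, 0, -0.02, 0], [1, 0, 0, -0.02, 0], [0, 0, 0, -0.02, 0], [0, 0, 0, -0.014, 0]]

```text
t: 6.08
tcp_pos: [0.457, 0.0206, 0.1723]
tool_rot: [[0.767, 0.642, 0.0], [0.642, -0.767, 0.0], [0.0, 0.0, -1.0]]
ft_force: [0.8, -0.3, -0.3]
opening: 0.421
```

>>> move_arm:
  rows:
    - [[0, 0, 0, 0, 0], [0, 0, 0, 0, 0], [0, 0, 0, 0, 0], [0, 0, 0, 0, 0], [0, 0, 0, 0, 0]]

```text
t: 6.7
tcp_pos: [0.4568, 0.0205, 0.1712]
tool_rot: [[0.767, 0.642, -0.001], [0.642, -0.767, -0.0], [-0.0, -0.0, -1.0]]
ft_force: [-0.8, -0.6, -0.5]
opening: 1.0
```

```bash
python3 - <<'E'
from h import *
st(); shot('wrist','w5')
im,d,C=load('w5'); P=cloud(0,d,C); v,u=np.mgrid[0:400,0:640]
m=(u>200)&(u<420)&(v>100)&(P[...,2]>.115)&(P[...,2]<.125)&(np.hypot(P[...,0]-.455,P[...,1]-.03)<.06)
k=max(cv2.findContours(m.astype(np.uint8),0,1)[0],key=cv2.contourArea); e=cv2.fitEllipse(k); print('cap',e,onz(0,*e[0],.12,C),P[m].mean(0))
E
```

```text
t 6.7 tcp [0.4568 0.0205 0.1712] yaw 39.93 q [ 0.045  0.062 -0.425  1.084  0.     2.49 ] F [-0.8 -0.6 -0.5] open 1.0 tilt [-0.0005 -0.    ]
cap ((323.88311767578125, 207.89002990722656), (64.43675231933594, 67.07171630859375), 87.3475112915039) [0.45717951 0.02055895 0.12      ] [0.45685623 0.02028697 0.11937092]
```

View pics/w5.png

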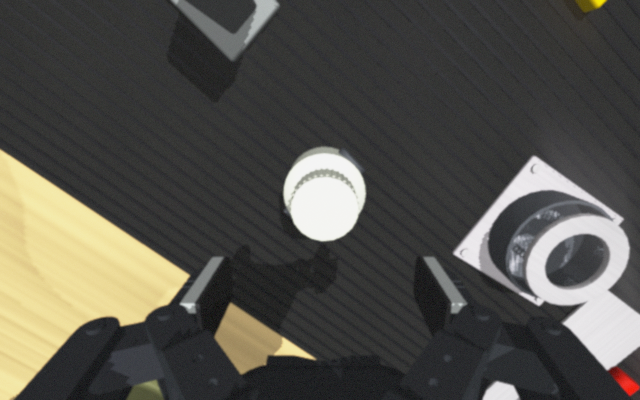

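The jar has not moved: the cap is centred at (324,208), which is (0.457, 0.0206). Now I go down to the true grasp height.

>>> move_arm:
  rows:
    - [[0, 0, 0, 0.03, 0], [0, 0, 0, 0.03, 0], [0, 0, 0, 0.025, 0], [0, 0, 0, 0.018, 0], [0, 0, 0, 0.009, 0]]

```text
t: 7.38
tcp_pos: [0.4563, 0.0205, 0.0586]
tool_rot: [[0.767, 0.642, -0.001], [0.642, -0.767, -0.0], [-0.001, -0.001, -1.0]]
ft_force: [-0.3, 0.4, -1.2]
opening: 1.003
```

```bash
python3 - <<'E'
from h import *
st()
E
```

```text
t 7.375 tcp [0.4563 0.0205 0.0586] yaw 39.93 q [ 0.045  0.162 -0.591  0.819 -0.     2.49 ] F [-0.3  0.4 -1.2] open 1.003 tilt [-0.0014 -0.0001]
```

>>> move_arm:
  rows:
    - [[0, 0, 0, 0, 0], [0.3, 0, 0, 0, 0], [0.5, 0, 0, 0, 0], [0.5, 0, 0, 0, 0], [0.6, 0, 0, 0, 0]]
  squeeze: 70

```text
t: 8.0
tcp_pos: [0.458, 0.0205, 0.0607]
tool_rot: [[0.767, 0.642, 0.002], [0.642, -0.767, -0.0], [0.002, 0.001, -1.0]]
ft_force: [-0.9, 0.4, 5.7]
opening: 0.589
```

```bash
python3 - <<'E'
from h import *
st()
E
```

```text
t 8.0 tcp [0.458  0.0205 0.0607] yaw 39.93 q [ 0.045  0.159 -0.589  0.821 -0.     2.49 ] F [-0.9  0.4  5.7] open 0.589 tilt [ 0.0021 -0.    ]
```

Opening 0.589 × 85 = 50 mm, so the fingers are on the cap. I close fully and lift a little.

>>> move_arm:
  rows:
    - [[1, 0, 0, 0, 0], [1, 0, 0, 0, 0], [1, 0, 0, -0.01, 0], [1, 0, 0, -0.02, 0], [1, 0, 0, -0.02, 0]]

```text
t: 8.62
tcp_pos: [0.4563, 0.0205, 0.11]
tool_rot: [[0.767, 0.642, -0.001], [0.642, -0.767, -0.0], [-0.001, -0.001, -1.0]]
ft_force: [-0.1, 0.9, -5.2]
opening: 0.59
```

```bash
python3 - <<'E'
from h import *
st(); 
a=[]
for n,b in [('side',(225,90,325,240)),('scene',(260,110,380,220)),('wrist',(200,120,450,320))]:
    im,d=shot(n,n+'6'); c=im[b[1]:b[3],b[0]:b[2],::-1]; k=min(395/c.shape[1],295/c.shape[0]); a.append(cv2.resize(c,None,fx=k,fy=k,interpolation=cv2.INTER_CUBIC))
c=np.zeros((600,800,3),np.uint8)
for r,(x,y) in zip(a,[(0,0),(400,0),(0,300)]): c[y:y+r.shape[0],x:x+r.shape[1]]=r
cv2.imwrite('pics/six.png',c)
st()
E
```

```text
t 8.625 tcp [0.4563 0.0205 0.11  ] yaw 39.93 q [ 0.045  0.108 -0.521  0.942  0.     2.49 ] F [-0.1  0.9 -5.2] open 0.59 tilt [-0.0013 -0.    ]
t 8.775 tcp [0.4578 0.0206 0.1103] yaw 39.93 q [ 0.045  0.108 -0.521  0.94   0.     2.49 ] F [ 0.6  0.2 -5.2] open 0.586 tilt [0.002  0.0001]
```

View pics/six.png

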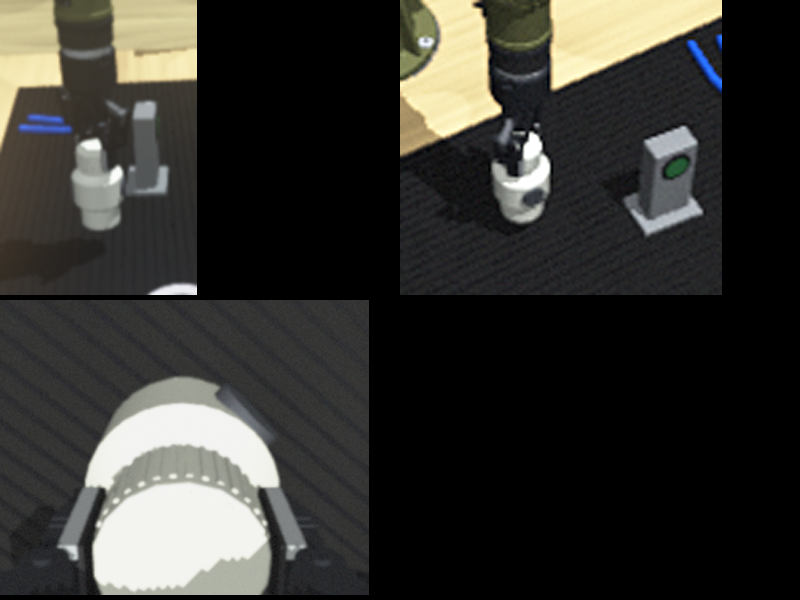

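```bash
python3 - <<'E'
from h import *
im,d,C=load('wrist6'); P=cloud(0,d,C); v,u=np.mgrid[0:400,0:640]
cv2.imwrite('pics/w6p.png',cv2.resize(im[165:235,325:405,::-1],None,fx=8,fy=8,interpolation=cv2.INTER_CUBIC))
o=sensors.get_obs(); T=o['tcp_pos']; zb=T[2]-.0605
# body top circle z=78mm -> axis
m=(u>255)&(u<395)&(v>150)&(v<300)&(d>0)&(np.abs(P[...,2]-zb-.12)<.004)&(im.min(2)>150)
q=P[m]; print('cap top z',np.median(q[:,2])-zb, 'x/y min max',q.min(0),q.max(0))
for J in ([.4573,.0206],[T[0],T[1]]):
    q=P-np.array([*J,0]); r=np.hypot(q[...,0],q[...,1])
    m=(u>335)&(u<395)&(v>170)&(v<225)&(d>0)&(r>.037)&(r<.043)&(P[...,2]-zb>.04)&(P[...,2]-zb<.076)
    th=np.degrees(np.arctan2(q[...,1],q[...,0]))[m]; print(J,m.sum(),th.mean(),np.percentile(th,[2,98]),r[m].mean(),(P[...,2][m]-zb).min(),(P[...,2][m]-zb).max())
# outline rays: dark pixel extremes intersect with z=58mm
E
```

```text
cap top z 0.12039610125792505 x/y min max [0.44107221 0.00073986 0.16583886] [0.48249195 0.04636477 0.17234321]
[0.4573, 0.0206] 388 -2.4781278256331727 [-24.64342099  16.24458086] 0.03845581836972048 0.04685208819895824 0.07443182458827949
[np.float64(0.4578096625891614), np.float64(0.02059588757416946)] 338 -2.9231220587656965 [-25.12719124  16.36569884] 0.03813867784252805 0.04685208819895824 0.07443182458827949
```

View pics/w6p.png

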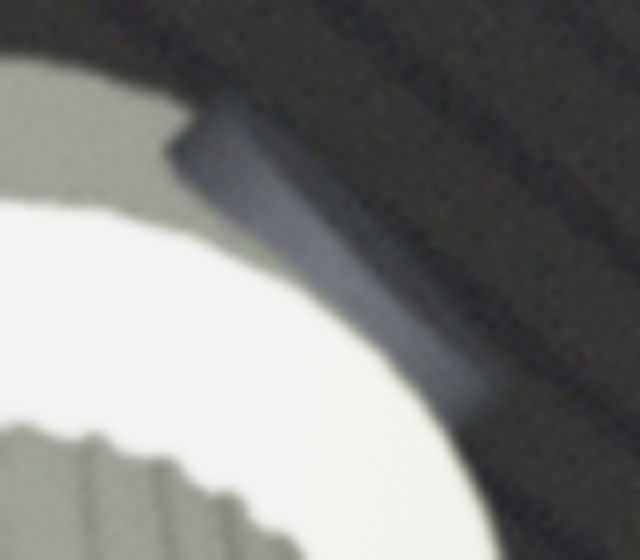

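```bash
python3 - <<'E'
from h import *
im,d,C=load('wrist6'); zb=.1103-.0605; J=np.array([.4573,.0206])
for zz in (.054,.058,.062):
    a=onz(0,325+230/8,165+110/8,zb+zz,C); b=onz(0,325+500/8,165+375/8,zb+zz,C)
    t=b-a; print(zz,'len',np.linalg.norm(t[:2]),'normal yaw',np.degrees(np.arctan2(t[1],t[0]))+90,'mid dir',((a+b)/2)[:2]-J,np.degrees(np.arctan2(*((((a+b)/2)[:2]-J)[::-1]))))
E
```

```text
0.054 len 0.029625430496644897 normal yaw -4.506045804973596 mid dir [ 0.03708184 -0.00670225] -10.24515295576454
0.058 len 0.028966357859480825 normal yaw -4.5060458049736525 mid dir [ 0.03759255 -0.00542691] -8.21454652150891
0.062 len 0.028307285222316767 normal yaw -4.506045804973596 mid dir [ 0.03810327 -0.00415158] -6.218183659386563
```

```bash
python3 - <<'E'
from h import *
plan([.64,.12,.113],39.93,5,1,p0=[.4572,.0205,.1103],yaw0=39.93)
plan([.6112,.1956,.113],39.93,5,1,p0=[.64,.12,.113],yaw0=39.93)
E
```

```text
[[[1, 0.0408, 0.0082, -0.0005, -0.0], [1, 0.0408, 0.0082, -0.0006, -0.0], [1, 0.0408, 0.0082, -0.0005, -0.0], [1, 0.0408, 0.0082, -0.0006, -0.0], [1, 0.0408, 0.0082, -0.0005, -0.0]]]
end [0.6399 0.12   0.113 ] 39.93
[[[1, 0.0053, -0.0153, 0.0, -0.0], [1, 0.0053, -0.0153, 0.0, -0.0], [1, 0.0053, -0.0153, 0.0, -0.0], [1, 0.0053, -0.0153, 0.0, -0.0], [1, 0.0052, -0.0153, 0.0, -0.0]]]
end [0.6111 0.1956 0.113 ] 39.93
```

>>> move_arm:
  rows:
    - [[1, 0.01, 0.002, -0.0005, 0], [1, 0.02, 0.004, -0.0005, 0], [1, 0.025, 0.005, -0.0005, 0], [1, 0.025, 0.005, -0.0005, 0], [1, 0.025, 0.005, -0.0005, 0]]

```text
t: 9.4
tcp_pos: [0.5514, 0.0725, 0.1106]
tool_rot: [[0.767, 0.642, -0.002], [0.642, -0.767, -0.0], [-0.001, -0.001, -1.0]]
ft_force: [-0.9, -0.1, -5.4]
opening: 0.588
```

>>> move_arm:
  rows:
    - [[1, 0.025, 0.005, 0, 0], [1, 0.025, 0.005, 0, 0], [1, 0.025, 0.005, 0, 0], [1, 0.015, 0.003, 0, 0], [1, 0.009, 0.002, 0, 0]]

```text
t: 10.02
tcp_pos: [0.6399, 0.1207, 0.1102]
tool_rot: [[0.767, 0.642, -0.002], [0.642, -0.767, -0.0], [-0.002, -0.001, -1.0]]
ft_force: [-0.6, 0.0, -5.4]
opening: 0.588
```

>>> move_arm:
  rows:
    - [[1, 0.003, -0.01, 0, 0], [1, 0.007, -0.02, 0, 0], [1, 0.007, -0.02, 0, 0], [1, 0.005, -0.016, 0, 0], [1, 0.0043, -0.0105, 0, 0]]

```text
t: 10.65
tcp_pos: [0.6101, 0.1971, 0.1123]
tool_rot: [[0.766, 0.643, 0.0], [0.643, -0.766, 0.0], [0.0, 0.0, -1.0]]
ft_force: [-0.2, -0.2, -5.0]
opening: 0.587
```

```bash
python3 - <<'E'
from h import *
st()
a=[]
for n,b in [('side',(225,90,355,240)),('scene',(290,110,430,220)),('wrist',(0,0,640,400))]:
    im,d=shot(n,n+'7'); c=im[b[1]:b[3],b[0]:b[2],::-1]; k=min(395/c.shape[1],295/c.shape[0]); a.append(cv2.resize(c,None,fx=k,fy=k,interpolation=cv2.INTER_CUBIC))
c=np.zeros((600,800,3),np.uint8)
for r,(x,y) in zip(a,[(0,0),(400,0),(0,300)]): c[y:y+r.shape[0],x:x+r.shape[1]]=r
cv2.imwrite('pics/seven.png',c)
st()
E
```

```text
t 10.65 tcp [0.6101 0.1971 0.1123] yaw 40.0 q [ 0.312  0.435 -0.079  1.057  0.     2.756] F [-0.2 -0.2 -5. ] open 0.587 tilt [0.0002 0.0001]
t 10.8 tcp [0.6107 0.1962 0.1122] yaw 39.99 q [ 0.311  0.436 -0.078  1.057 -0.     2.755] F [ 0.   0.  -4.7] open 0.592 tilt [ 0.0004 -0.0003]
```

View pics/seven.png

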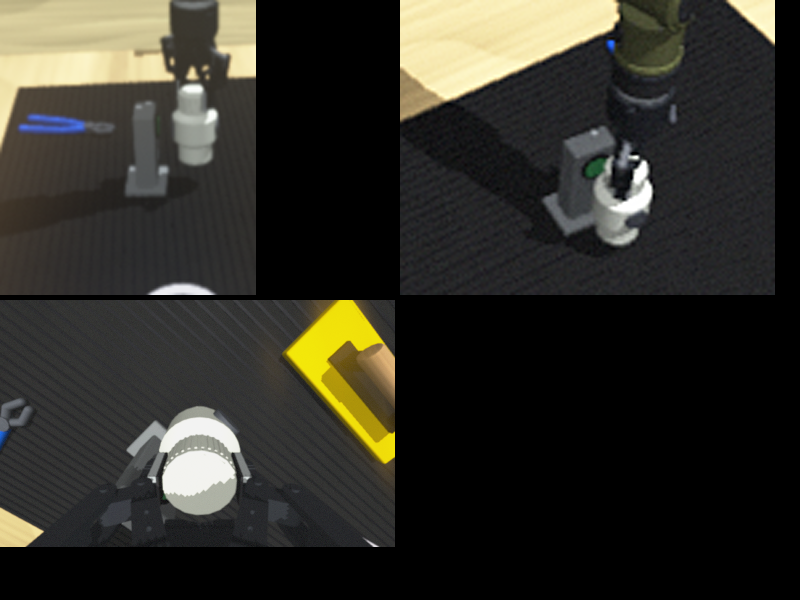

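The scene view shows the jar just in front of the reader window, with the round plate facing outward, so the square plate faces the window. Computed gap is 24 mm and plate height 0.110 m. I hold.

>>> move_arm:
  rows:
    - [[1, 0, 0, 0, 0], [1, 0, 0, 0, 0], [1, 0, 0, 0, 0], [1, 0, 0, 0, 0], [1, 0, 0, 0, 0]]

```text
t: 11.42
tcp_pos: [0.6109, 0.1954, 0.112]
tool_rot: [[0.767, 0.642, -0.0], [0.642, -0.767, -0.0], [-0.0, -0.0, -1.0]]
ft_force: [-0.2, 1.3, -4.6]
opening: 0.589
```

>>> move_arm:
  rows:
    - [[1, 0, 0, 0, 0], [1, 0, 0, 0, 0], [1, 0, 0, 0, 0], [1, 0, 0, 0, 0], [1, 0, 0, 0, 0]]

```text
t: 12.05
tcp_pos: [0.6108, 0.1956, 0.112]
tool_rot: [[0.767, 0.642, 0.0], [0.642, -0.767, -0.0], [0.0, 0.0, -1.0]]
ft_force: [0.2, 0.4, -5.3]
opening: 0.585
```

>>> move_arm:
  rows:
    - [[1, 0, 0, 0, 0], [1, 0, 0, 0, 0], [1, 0, 0, 0, 0], [1, 0, 0, 0, 0], [1, 0, 0, 0, 0]]

```text
t: 12.68
tcp_pos: [0.6109, 0.1956, 0.112]
tool_rot: [[0.767, 0.642, 0.0], [0.642, -0.767, 0.0], [0.0, -0.0, -1.0]]
ft_force: [-0.4, -0.5, -4.6]
opening: 0.59
```

```bash
python3 - <<'E'
from h import *
st(); im,d=shot('scene','scene8'); b=(320,110,420,210)
cv2.imwrite('pics/c8.png',cv2.resize(im[b[1]:b[3],b[0]:b[2],::-1],None,fx=6,fy=6,interpolation=cv2.INTER_CUBIC))
C=load('scene8')[2]
for a in (-12,-5.6,0): print(a,proj(0,[.6109+.039*np.cos(np.radians(a)),.196+.039*np.sin(np.radians(a)),.1097],C))
u,v=np.meshgrid(np.arange(640),np.arange(400))
m=((im.max(2)<125)&(u>368)&(u<390)&(v>180)&(v<205)).astype(np.uint8)
n,l,s,c=cv2.connectedComponentsWithStats(m); print(s,c)
E
```

```text
t 12.675 tcp [0.6109 0.1956 0.112 ] yaw 39.93 q [ 0.31   0.436 -0.078  1.057  0.     2.755] F [-0.4 -0.5 -4.6] open 0.59 tilt [0. 0.]
-12 [377.30982335 193.26430991]
-5.6 [378.45710416 192.87393797]
0 [379.39910798 192.44944265]
[[     0      0    640    400 255667]
 [   369    181      7      4     25]
 [   369    181     21     24    306]
 [   373    197      2      1      2]] [[319.41953791 199.50721837]
 [371.64       182.44      ]
 [382.11437908 194.87908497]
 [373.5        197.        ]]
```

View pics/c8.png

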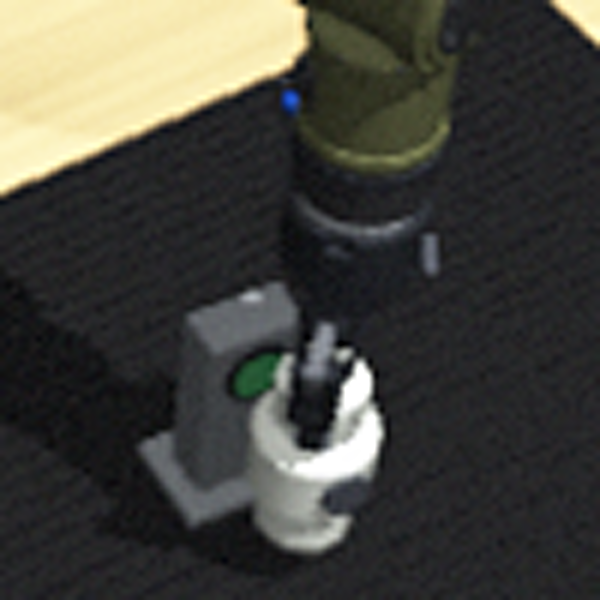

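The plate centre seen at about (378,192) matches the prediction for -5.6°, (378.5,192.9). The square plate was held for about 2 s. Now the half turn.

>>> move_arm:
  rows:
    - [[1, 0, 0, 0, -5], [1, 0, 0, 0, -10], [1, 0, 0, 0, -10], [1, 0, 0, 0, -10], [1, 0, 0, 0, -10]]

```text
t: 13.35
tcp_pos: [0.6108, 0.1956, 0.112]
tool_rot: [[0.083, 0.997, -0.0], [0.997, -0.083, 0.0], [0.0, -0.0, -1.0]]
ft_force: [-0.4, -0.6, -5.1]
opening: 0.588
```

>>> move_arm:
  rows:
    - [[1, 0, 0, 0, -10], [1, 0, 0, 0, -10], [1, 0, 0, 0, -10], [1, 0, 0, 0, -10], [1, 0, 0, 0, -10]]

```text
t: 13.98
tcp_pos: [0.6108, 0.1956, 0.112]
tool_rot: [[-0.71, 0.704, -0.0], [0.704, 0.71, -0.0], [0.0, -0.0, -1.0]]
ft_force: [0.6, 0.1, -5.0]
opening: 0.589
```

>>> move_arm:
  rows:
    - [[1, 0, 0, 0, -10], [1, 0, 0, 0, -10], [1, 0, 0, 0, -10], [1, 0, 0, 0, -10], [1, 0, 0, 0, -10]]

```text
t: 14.6
tcp_pos: [0.6108, 0.1956, 0.112]
tool_rot: [[-0.996, -0.092, -0.0], [-0.092, 0.996, -0.0], [0.0, 0.0, -1.0]]
ft_force: [-0.3, -0.7, -4.9]
opening: 0.587
```

>>> move_arm:
  rows:
    - [[1, 0, 0, 0, -10], [1, 0, 0, 0, -10], [1, 0, 0, 0, -10], [1, 0, 0, 0, -5], [1, 0, 0, 0, 0]]

```text
t: 15.22
tcp_pos: [0.6108, 0.1955, 0.112]
tool_rot: [[-0.768, -0.641, -0.0], [-0.641, 0.768, -0.0], [0.0, 0.0, -1.0]]
ft_force: [0.1, 0.2, -5.2]
opening: 0.587
```

```bash
python3 - <<'E'
from h import *
st(); im,d=shot('scene','scene9'); b=(320,110,420,210)
a=cv2.resize(im[b[1]:b[3],b[0]:b[2],::-1],None,fx=4,fy=4,interpolation=cv2.INTER_CUBIC)
im,d=shot('wrist','wrist9'); c=np.zeros((400,800,3),np.uint8); c[:,:400]=a; c[:250,400:]=cv2.resize(im[:,:,::-1],(400,250)); cv2.imwrite('pics/c9.png',c)
E
```

```text
t 15.225 tcp [0.6108 0.1955 0.112 ] yaw -140.13 q [ 0.31   0.436 -0.078  1.057 -0.    -0.386] F [ 0.1  0.2 -5.2] open 0.587 tilt [-0.0001 -0.    ]
```

View pics/c9.png

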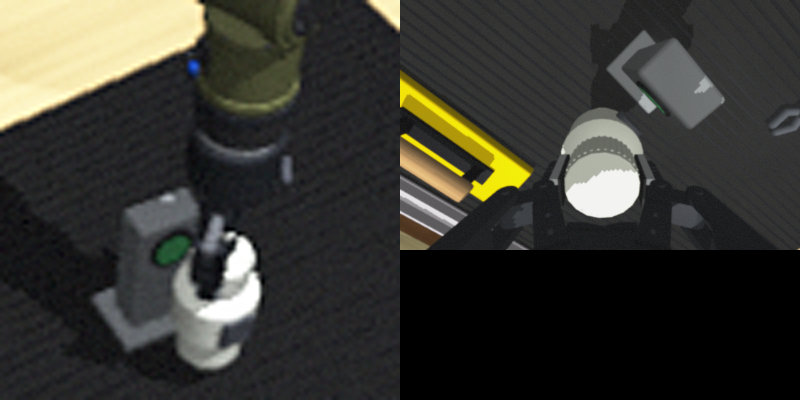

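The square plate, with clear corners, now faces outward at crop (238,330), so the round plate faces the window. I hold.

>>> move_arm:
  rows:
    - [[1, 0, 0, 0, 0], [1, 0, 0, 0, 0], [1, 0, 0, 0, 0], [1, 0, 0, 0, 0], [1, 0, 0, 0, 0]]

```text
t: 15.95
tcp_pos: [0.6108, 0.1956, 0.112]
tool_rot: [[-0.767, -0.642, -0.0], [-0.642, 0.767, 0.0], [-0.0, 0.0, -1.0]]
ft_force: [0.4, 0.0, -5.7]
opening: 0.591
```

>>> move_arm:
  rows:
    - [[1, 0, 0, 0, 0], [1, 0, 0, 0, 0], [1, 0, 0, 0, 0], [1, 0, 0, 0, 0], [1, 0, 0, 0, 0]]

```text
t: 16.58
tcp_pos: [0.6109, 0.1956, 0.112]
tool_rot: [[-0.767, -0.642, 0.0], [-0.642, 0.767, 0.0], [-0.0, -0.0, -1.0]]
ft_force: [0.6, -0.3, -4.6]
opening: 0.589
```

>>> move_arm:
  rows:
    - [[1, 0, 0, 0, 0], [1, 0, 0, 0, 0], [1, 0, 0, 0, 0], [1, 0, 0, 0, 0], [1, 0, 0, 0, 0]]

```text
t: 17.2
tcp_pos: [0.6108, 0.1956, 0.112]
tool_rot: [[-0.767, -0.642, 0.0], [-0.642, 0.767, -0.0], [0.0, -0.0, -1.0]]
ft_force: [-0.9, -1.4, -5.0]
opening: 0.591
```

```bash
python3 - <<'E'
from h import *
from scipy.optimize import least_squares
st()
# ring centre from wrist pictures w2, w5 & scene/side
for f,bx in [('w2',(470,180,640,400)),('w5',(490,200,640,400)),('scene0',(225,210,295,275)),('side0',(285,230,355,290))]:
    im,d,C=load(f); P=cloud(0,d,C); v,u=np.mgrid[0:400,0:640]
    m=(u>=bx[0])&(u<bx[2])&(v>=bx[1])&(v<bx[3])&(d>0)&(abs(P[...,2]-.067)<.006)&(np.hypot(P[...,0]-.56,P[...,1]+.221)<.058)
    q=P[m]; k=max(cv2.findContours(m.astype(np.uint8),0,1)[0],key=cv2.contourArea)
    pts=np.array([onz(0,*p[0],.067,C) for p in k])
    s=least_squares(lambda p:np.hypot(pts[:,0]-p[0],pts[:,1]-p[1])-p[2],[.56,-.221,.05],loss='soft_l1',f_scale=.001); print(f,m.sum(),s.x,'z',np.median(q[:,2]),(q.min(0)+q.max(0))[:2]/2)
E
```

```text
t 17.2 tcp [0.6108 0.1956 0.112 ] yaw -140.07 q [ 0.31   0.436 -0.078  1.057 -0.    -0.387] F [-0.9 -1.4 -5. ] open 0.591 tilt [ 0. -0.]
w2 3888 [ 0.56022144 -0.21676446  0.05020868] z 0.0663496206768317 [ 0.55953915 -0.21978423]
w5 4983 [ 0.55878874 -0.2170291   0.05024475] z 0.06647118740057537 [ 0.55902969 -0.21982368]
scene0 403 [ 0.56020005 -0.21983411  0.04899089] z 0.06766487590026081 [ 0.56010001 -0.21958009]
side0 624 [ 0.55940514 -0.22418141  0.04977246] z 0.06647786199336274 [ 0.55949975 -0.22202042]
```

```bash
python3 - <<'E'
from h import *
plan([.65,.13,.15],-140.07,5,1)
plan([.636,-.156,.2],-140.07,10,1,p0=[.65,.13,.15],yaw0=-140.07)
E
```

```text
[[[1, 0.0024, -0.0151, -0.0076, np.float64(-0.0)], [1, 0.0024, -0.0151, -0.0076, np.float64(-0.0)], [1, 0.0024, -0.0151, -0.0076, np.float64(-0.0)], [1, 0.0024, -0.0151, -0.0076, np.float64(-0.0)], [1, 0.0024, -0.015, -0.0076, np.float64(-0.0)]]]
end [0.65 0.13 0.15] -140.07
[[[1, 0.0194, -0.021, -0.005, -0.0], [1, 0.0194, -0.021, -0.005, -0.0], [1, 0.0194, -0.021, -0.005, -0.0], [1, 0.0194, -0.021, -0.005, -0.0], [1, 0.0195, -0.0211, -0.005, -0.0]]]
[[[1, 0.0194, -0.021, -0.005, -0.0], [1, 0.0195, -0.0211, -0.005, -0.0], [1, 0.0194, -0.021, -0.005, -0.0], [1, 0.0195, -0.0211, -0.005, -0.0], [1, 0.0194, -0.021, -0.005, -0.0]]]
end [ 0.636 -0.156  0.2  ] -140.07
```

>>> move_arm:
  rows:
    - [[1, 0.001, -0.008, -0.006, 0], [1, 0.003, -0.016, -0.008, 0], [1, 0.003, -0.018, -0.008, 0], [1, 0.003, -0.018, -0.008, 0], [1, 0.003, -0.0155, -0.008, 0]]

```text
t: 17.82
tcp_pos: [0.6503, 0.1277, 0.1507]
tool_rot: [[-0.768, -0.641, 0.0], [-0.641, 0.768, -0.0], [-0.0, -0.0, -1.0]]
ft_force: [0.4, -1.4, -3.9]
opening: 0.589
```

>>> move_arm:
  rows:
    - [[1, 0.019, -0.021, -0.005, 0], [1, 0.0195, -0.021, -0.005, 0], [1, 0.0195, -0.021, -0.005, 0], [1, 0.0195, -0.021, -0.005, 0], [1, 0.0195, -0.021, -0.005, 0]]

```text
t: 18.45
tcp_pos: [0.6424, -0.0151, 0.1755]
tool_rot: [[-0.767, -0.642, 0.0], [-0.642, 0.767, 0.0], [-0.0, -0.0, -1.0]]
ft_force: [-0.1, 0.3, -5.2]
opening: 0.59
```

>>> move_arm:
  rows:
    - [[1, 0.0225, -0.0245, -0.005, 0], [1, 0.0225, -0.0245, -0.005, 0], [1, 0.0225, -0.0245, -0.005, 0], [1, 0.018, -0.0195, -0.005, 0], [1, 0.01, -0.012, -0.005, 0]]

```text
t: 19.08
tcp_pos: [0.6363, -0.1573, 0.2004]
tool_rot: [[-0.768, -0.641, 0.0], [-0.641, 0.768, -0.0], [-0.0, -0.0, -1.0]]
ft_force: [0.7, 0.7, -4.4]
opening: 0.588
```

>>> move_arm:
  rows:
    - [[1, 0, 0, 0, 0], [1, 0, 0, 0, 0], [1, 0, 0, 0, 0], [1, 0, 0, 0, 0], [1, 0, 0, 0, 0]]

```text
t: 19.7
tcp_pos: [0.6365, -0.1547, 0.2]
tool_rot: [[-0.766, -0.642, -0.0], [-0.642, 0.766, 0.0], [0.0, 0.0, -1.0]]
ft_force: [0.7, -0.1, -4.3]
opening: 0.589
```

```bash
python3 - <<'E'
from h import *
st(); shot('wrist','w10')
E
```

```text
t 19.7 tcp [ 0.6365 -0.1547  0.2   ] yaw -140.03 q [-0.239  0.42   0.101  1.252  0.    -0.936] F [ 0.7 -0.1 -4.3] open 0.589 tilt [-0.0001  0.0001]
```

View pics/w10.png

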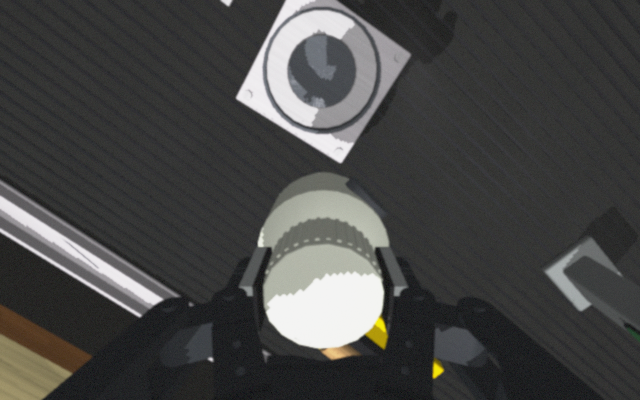

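The wrist view shows the cradle clear of the jar, with the ring's hole at about (322,69). I fit the hole edge.

```bash
python3 - <<'E'
from h import *
from scipy.optimize import least_squares
im,d,C=load('w10'); P=cloud(0,d,C); v,u=np.mgrid[0:400,0:640]
def fit(k,z):
    pts=np.array([onz(0,*p[0],z,C) for p in k]); s=least_squares(lambda p:np.hypot(pts[:,0]-p[0],pts[:,1]-p[1])-p[2],[.56,-.221,.04],loss='soft_l1',f_scale=.001); return s.x, np.sqrt(np.mean(s.fun**2))
r=np.hypot(u-322,v-69)
for dark in (110,130,150):
    m=((im.max(2)<dark)&(r<42)).astype(np.uint8); m=cv2.morphologyEx(m,cv2.MORPH_CLOSE,np.ones((9,9)))
    k=max(cv2.findContours(m,0,1)[0],key=cv2.contourArea); print('hole col',dark,fit(k,.067),cv2.fitEllipse(k)[:2])
m=((abs(P[...,2]-.067)<.008)&(r<80)&(d>0)).astype(np.uint8); cs,h=cv2.findContours(m,cv2.RETR_CCOMP,1)
for k in cs:
    if cv2.contourArea(k)>500: print('depth',cv2.contourArea(k),fit(k,.067))
m=((abs(P[...,2]-.067)<.008)&(r<80)&(d>0)); print(np.median(P[m][:,2]))
print('base plate',[ (p,P[p[1],p[0]].round(4)) for p in [(245,98),(340,155),(400,55)]])
E
```

```text
hole col 110 (array([ 0.5574545 , -0.21892141,  0.02766384]), np.float64(0.008717879263014929)) ((323.1917724609375, 69.37580108642578), (62.41572189331055, 67.41826629638672))
hole col 130 (array([ 0.55911699, -0.22001313,  0.03025057]), np.float64(0.0017346391282967604)) ((322.0963439941406, 69.48365020751953), (67.87464141845703, 70.6626968383789))
hole col 150 (array([ 0.55934103, -0.21948304,  0.03103214]), np.float64(0.0005508388668408263)) ((322.33251953125, 70.50260162353516), (68.94210815429688, 73.90432739257812))
depth 9975.0 (array([ 0.5603734 , -0.22039676,  0.04893691]), np.float64(0.0002500931177084625))
depth 3888.5 (array([ 0.56066431, -0.22013176,  0.03062233]), np.float64(0.00023634790190048567))
0.06649066150041501
base plate [((245, 98), array([ 0.6313, -0.2705,  0.0088])), ((340, 155), array([ 0.6118, -0.149 ,  0.0088])), ((400, 55), array([ 0.4907, -0.17  ,  0.0092]))]
```

```bash
python3 - <<'E'
from h import *
plan([.56,-.22,.15],-140.03,5,1)
E
```

```text
[[[1, 0.0201, -0.0002, 0.01, np.float64(-0.0)], [1, 0.0201, -0.0001, 0.01, np.float64(-0.0)], [1, 0.0201, -0.0002, 0.01, np.float64(-0.0)], [1, 0.0201, -0.0001, 0.01, np.float64(-0.0)], [1, 0.02, -0.0002, 0.01, np.float64(-0.0)]]]
end [ 0.56 -0.22  0.15] -140.04
```

>>> move_arm:
  rows:
    - [[1, 0.02, 0, 0, 0], [1, 0.025, 0, 0.01, 0], [1, 0.025, -0.001, 0.015, 0], [1, 0.02, 0, 0.015, 0], [1, 0.0104, 0, 0.01, 0]]

```text
t: 20.38
tcp_pos: [0.5584, -0.2214, 0.1494]
tool_rot: [[-0.768, -0.641, -0.001], [-0.641, 0.768, 0.0], [0.001, 0.001, -1.0]]
ft_force: [-0.1, -0.3, -4.7]
opening: 0.587
```

>>> move_arm:
  rows:
    - [[1, 0, 0, 0, 0], [1, 0, 0, 0, 0], [1, 0, 0, 0, 0], [1, 0, 0, 0, 0], [1, 0, 0, 0, 0]]

```text
t: 21.0
tcp_pos: [0.5604, -0.2203, 0.1501]
tool_rot: [[-0.767, -0.642, 0.0], [-0.642, 0.767, -0.0], [-0.0, -0.0, -1.0]]
ft_force: [0.5, 0.5, -5.3]
opening: 0.585
```

```bash
python3 - <<'E'
from h import *
st(); 
a=[]
for n,b in [('side',(260,170,380,290)),('scene',(210,170,310,280)),('wrist',(0,0,640,400))]:
    im,d=shot(n,n+'11'); c=im[b[1]:b[3],b[0]:b[2],::-1]; k=min(395/c.shape[1],295/c.shape[0]); a.append(cv2.resize(c,None,fx=k,fy=k,interpolation=cv2.INTER_CUBIC))
c=np.zeros((600,800,3),np.uint8)
for r,(x,y) in zip(a,[(0,0),(400,0),(0,300)]): c[y:y+r.shape[0],x:x+r.shape[1]]=r
cv2.imwrite('pics/e11.png',c)
# jar axis from body points
from scipy.optimize import least_squares
T=sensors.get_obs()['tcp_pos']; zb=T[2]-.0605
for n in ['side','scene']:
    im,d,C=load(n+'11'); P=cloud(0,d,C)
    m=(abs(P[...,0]-.56)<.06)&(abs(P[...,1]+.22)<.06)&(P[...,2]>zb+.045)&(P[...,2]<zb+.074)&(d>0)&(im.min(2)>90); q=P[m]
    s=least_squares(lambda p:np.hypot(q[:,0]-p[0],q[:,1]-p[1])-.036,[.56,-.22],loss='soft_l1',f_scale=.002); print(n,m.sum(),s.x)
E
```

```text
t 21.0 tcp [ 0.5604 -0.2203  0.1501] yaw -140.05 q [-0.374  0.341 -0.127  1.102  0.    -1.072] F [ 0.5  0.5 -5.3] open 0.585 tilt [ 0.0002 -0.0001]
side 309 [ 0.56235842 -0.21749673]
scene 77 [ 0.56181456 -0.21655333]
```

View pics/e11.png

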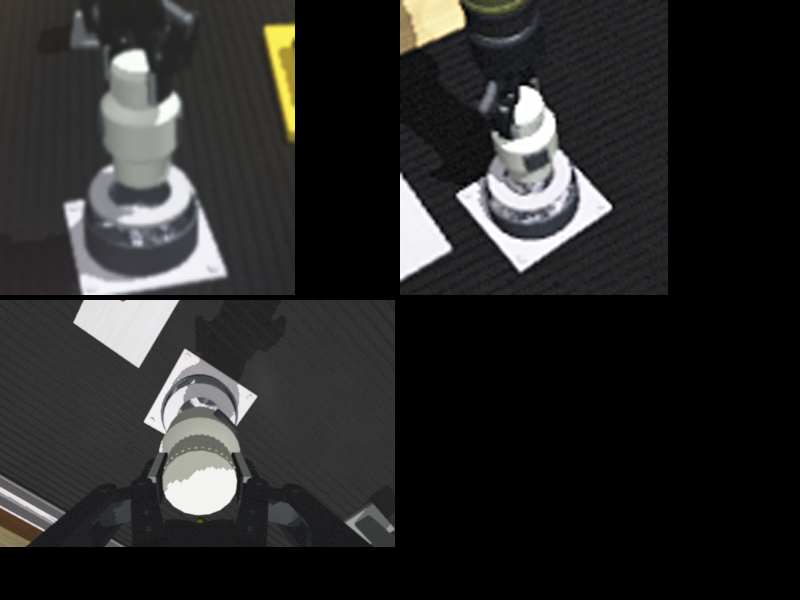

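```bash
python3 - <<'E'
from h import *
a=[]
zb=.1501-.0605
for n,b in [('side',(285,180,355,290)),('scene',(225,195,295,275)),('wrist',(220,130,420,350))]:
    im,d,C=load(n+'11'); k=min(395/(b[2]-b[0]),595/(b[3]-b[1])) if n=='side' else min(395/(b[2]-b[0]),295/(b[3]-b[1]))
    c=cv2.resize(im[b[1]:b[3],b[0]:b[2],::-1],None,fx=k,fy=k,interpolation=cv2.INTER_CUBIC)
    for (cx,cy),r,z,col in [((.5604,-.2203),.028,zb,(0,0,255)),((.5604,-.2203),.036,zb+.038,(0,0,255)),((.5604,-.2203),.036,zb+.078,(0,0,255)),((.5604,-.2203),.026,zb+.12,(0,0,255)),((.56,-.22),.05,.067,(0,255,0)),((.56,-.22),.031,.067,(0,255,0))]:
        p=np.array([proj(0,[cx+r*np.cos(t),cy+r*np.sin(t),z],C) for t in np.linspace(0,2*np.pi,60)])
        p=((p-np.array(b[:2])+.5)*k).astype(np.int32); cv2.polylines(c,[p.reshape(-1,1,2)],True,col,1)
    a.append(c)
c=np.zeros((600,800,3),np.uint8)
for r,(x,y) in zip(a,[(0,0),(400,0),(400,300)]): c[y:y+r.shape[0],x:x+r.shape[1]]=r
cv2.imwrite('pics/ov.png',c)
E
```

```text
(no output)
```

View pics/ov.png

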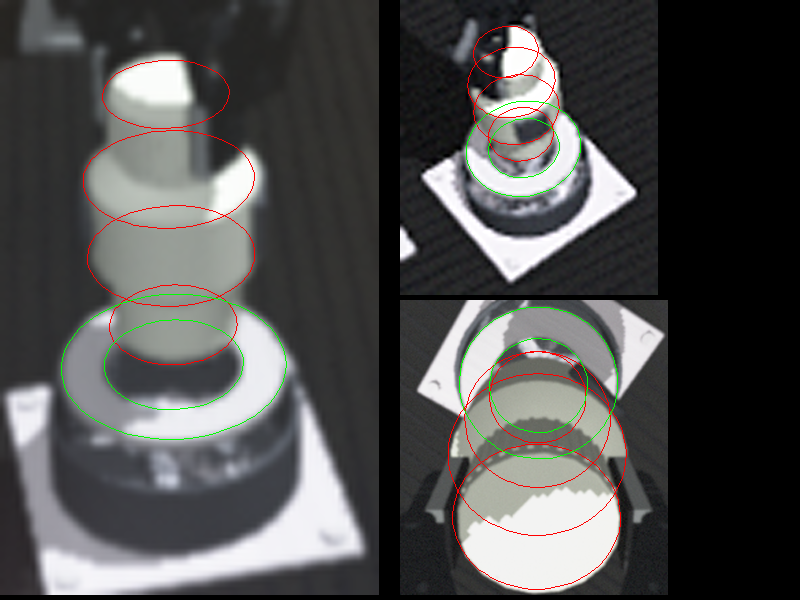

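The overlay shows the ring fitting well. The side view puts the jar about 1 px (2 mm) further in +x than predicted, and the wrist view puts it on centre. I take half the difference, lower to just above the ring and compare directly.

>>> move_arm:
  rows:
    - [[1, 0.002, 0, 0.004, 0], [1, 0, 0, 0.006, 0], [1, 0, 0, 0.004, 0], [1, 0, 0, 0.001, 0], [1, 0, 0, 0, 0]]

```text
t: 21.78
tcp_pos: [0.5586, -0.2217, 0.1349]
tool_rot: [[-0.767, -0.642, -0.0], [-0.642, 0.767, 0.0], [0.0, 0.0, -1.0]]
ft_force: [0.7, 0.2, -5.6]
opening: 0.591
```

```bash
python3 - <<'E'
from h import *
st(); 
a=[]
for n,b in [('side',(290,215,345,280)),('scene',(230,205,290,265))]:
    im,d=shot(n,n+'12'); c=im[b[1]:b[3],b[0]:b[2],::-1]; a.append(cv2.resize(c,(400,int(400*c.shape[0]/c.shape[1])),interpolation=cv2.INTER_CUBIC))
c=np.zeros((480,800,3),np.uint8)
c[:a[0].shape[0],:400]=a[0];c[:a[1].shape[0],400:]=a[1]
cv2.imwrite('pics/e12.png',c)
E
```

```text
t 21.775 tcp [ 0.5586 -0.2217  0.1349] yaw -140.07 q [-0.378  0.348 -0.153  1.07   0.    -1.075] F [ 0.7  0.2 -5.6] open 0.591 tilt [-0.0002  0.0001]
```

View pics/e12.png

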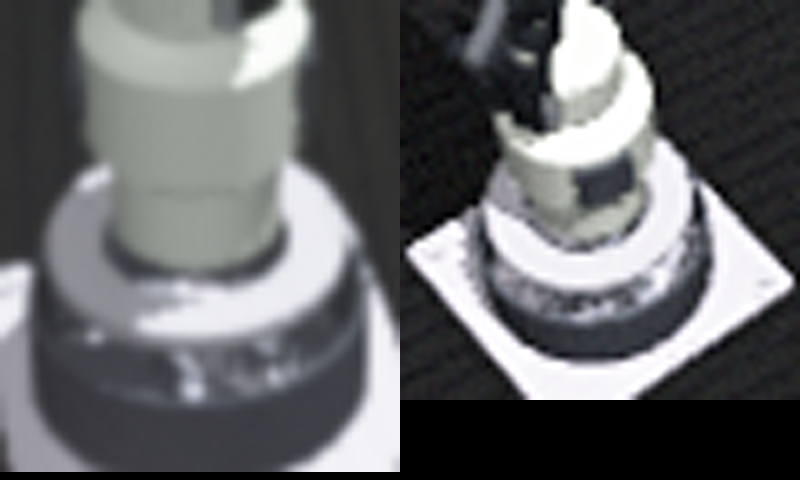

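In the side view the foot edges are at crop x 113 and 280 and the hole edges at 105 and 288, so it is well centred. I lower in steps and watch the force.

>>> move_arm:
  rows:
    - [[1, 0, 0, 0.003, 0], [1, 0, 0, 0.004, 0], [1, 0, 0, 0.004, 0], [1, 0, 0, 0.004, 0], [1, 0, 0, 0, 0]]

```text
t: 22.5
tcp_pos: [0.5582, -0.2216, 0.1195]
tool_rot: [[-0.767, -0.642, -0.001], [-0.642, 0.767, 0.0], [0.0, 0.001, -1.0]]
ft_force: [0.6, 0.5, -5.2]
opening: 0.588
```

```bash
python3 - <<'E'
from h import *
st()
E
```

```text
t 22.5 tcp [ 0.5582 -0.2216  0.1195] yaw -140.07 q [-0.378  0.358 -0.175  1.038 -0.    -1.075] F [ 0.6  0.5 -5.2] open 0.588 tilt [-0.0009  0.0003]
```

The force is unchanged with the underside at 0.059, so the foot is inside the hole. I continue to cone contact, expected at TCP z of about 0.0945.

>>> move_arm:
  rows:
    - [[1, 0, 0, 0.005, 0], [1, 0, 0, 0.006, 0], [1, 0, 0, 0.006, 0], [1, 0, 0, 0.006, 0], [1, 0, 0, 0, 0]]

```text
t: 23.12
tcp_pos: [0.5581, -0.2216, 0.0963]
tool_rot: [[-0.767, -0.642, -0.001], [-0.642, 0.767, 0.0], [0.001, 0.001, -1.0]]
ft_force: [-0.5, 0.1, -5.0]
opening: 0.584
```

>>> move_arm:
  rows:
    - [[1, 0, 0, 0.004, 0], [1, 0, 0, 0.004, 0], [1, 0, 0, 0.003, 0], [1, 0, 0, 0, 0], [1, 0, 0, 0, 0]]

```text
t: 23.75
tcp_pos: [0.5588, -0.2221, 0.0865]
tool_rot: [[-0.767, -0.642, 0.001], [-0.642, 0.767, -0.001], [0.0, -0.001, -1.0]]
ft_force: [-3.2, -0.2, 5.4]
opening: 0.587
```

```bash
python3 - <<'E'
from h import *
st()
E
```

```text
t 23.75 tcp [ 0.5588 -0.2221  0.0865] yaw -140.08 q [-0.378  0.383 -0.22   0.968 -0.    -1.075] F [-3.2 -0.2  5.4] open 0.587 tilt [ 0.0005 -0.0006]
```

>>> move_arm:
  rows:
    - [[1, 0, 0, 0.004, 0], [1, 0, 0, 0.004, 0], [1, 0, 0, 0.004, 0], [1, 0, 0, 0.002, 0], [1, 0, 0, 0, 0]]

```text
t: 24.38
tcp_pos: [0.5588, -0.2222, 0.073]
tool_rot: [[-0.767, -0.642, 0.001], [-0.642, 0.767, -0.001], [0.0, -0.001, -1.0]]
ft_force: [-4.4, -0.9, 9.0]
opening: 0.588
```

>>> move_arm:
  rows:
    - [[1, 0, 0, 0.001, 0], [1, 0, 0, 0.001, 0], [1, 0, 0, 0, 0], [1, 0, 0, 0, 0], [1, 0, 0, 0, 0]]

```text
t: 25.0
tcp_pos: [0.5588, -0.2224, 0.0725]
tool_rot: [[-0.767, -0.642, 0.001], [-0.642, 0.767, -0.001], [-0.0, -0.002, -1.0]]
ft_force: [-8.9, -0.3, 18.5]
opening: 0.585
```

```bash
python3 - <<'E'
from h import *
st()
E
```

```text
t 25.0 tcp [ 0.5588 -0.2224  0.0725] yaw -140.08 q [-3.780e-01  3.940e-01 -2.380e-01  9.370e-01 -1.000e-03 -1.075e+00] F [-8.9 -0.3 18.5] open 0.585 tilt [ 0.0013 -0.0014]
```

>>> move_arm:
  rows:
    - [[1, 0.0008, 0.0006, 0.001, 0], [1, 0, 0, 0.0005, 0], [1, 0, 0, 0, 0], [1, 0, 0, 0, 0], [1, 0, 0, 0, 0]]

```text
t: 25.62
tcp_pos: [0.5585, -0.2226, 0.0722]
tool_rot: [[-0.767, -0.642, 0.003], [-0.642, 0.767, -0.002], [-0.001, -0.003, -1.0]]
ft_force: [-11.0, 0.9, 26.4]
opening: 0.585
```

```bash
python3 - <<'E'
from h import *
st(); a=[]
for n,b in [('side',(285,170,355,290)),('scene',(210,180,310,280)),('wrist',(160,60,480,340))]:
    im,d=shot(n,n+'13'); c=im[b[1]:b[3],b[0]:b[2],::-1]; k=min(395/c.shape[1],(595 if n=='side' else 295)/c.shape[0]); a.append(cv2.resize(c,None,fx=k,fy=k,interpolation=cv2.INTER_CUBIC))
    C=load(n+'13')[2]; P=cloud(0,d,C); r=np.hypot(P[...,0]-.56,P[...,1]+.22)
    m=(d>0)&(r>.041)&(r<.049)&(P[...,2]>.03)&(P[...,2]<.08); m2=(d>0)&(r>.0535)&(r<.0585)&(P[...,2]>.03)&(P[...,2]<.08)
    print(n,'ring z',m.sum(),np.percentile(P[m][:,2],[25,50,75]).round(4),'collar z',m2.sum(),np.percentile(P[m2][:,2],[50,75,90]).round(4))
c=np.zeros((600,800,3),np.uint8)
for r,(x,y) in zip(a,[(0,0),(400,0),(400,300)]): c[y:y+r.shape[0],x:x+r.shape[1]]=r
cv2.imwrite('pics/e13.png',c); st()
E
```

```text
t 25.625 tcp [ 0.5585 -0.2226  0.0722] yaw -140.08 q [-3.790e-01  3.920e-01 -2.410e-01  9.340e-01 -1.000e-03 -1.076e+00] F [-11.    0.9  26.4] open 0.585 tilt [ 0.0031 -0.0019]
side ring z 185 [0.0439 0.0446 0.0454] collar z 267 [0.0413 0.0443 0.0454]
scene ring z 141 [0.0435 0.0458 0.0478] collar z 158 [0.0427 0.0461 0.0483]
wrist ring z 2802 [0.0441 0.0445 0.0449] collar z 2534 [0.0441 0.0447 0.0451]
t 25.775 tcp [ 0.5585 -0.2226  0.0722] yaw -140.08 q [-3.790e-01  3.920e-01 -2.410e-01  9.340e-01 -1.000e-03 -1.076e+00] F [-10.1   0.3  25.6] open 0.588 tilt [ 0.0031 -0.0019]
```

View pics/e13.png

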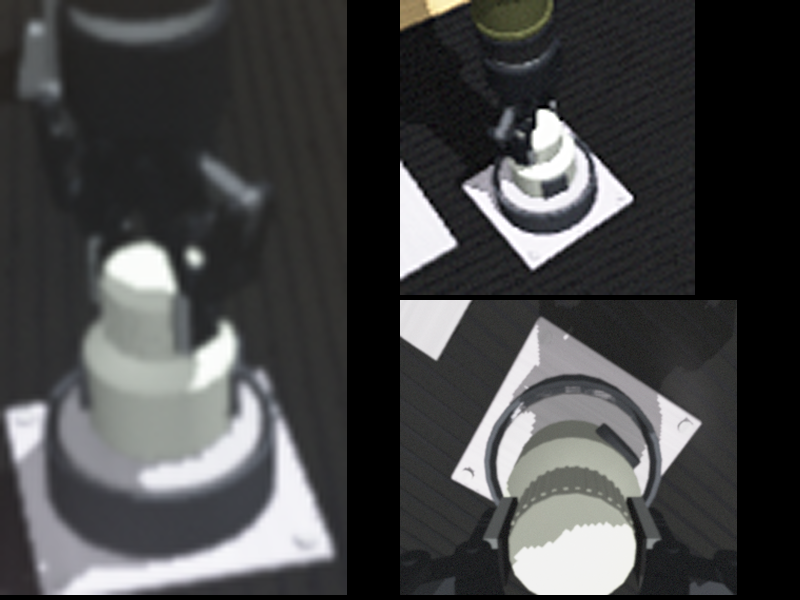

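All three views show the ring flush with the collar: ring and collar top both 44.5 mm in the wrist view. The upward force has climbed to 26 N against a hard stop. I hold briefly, then hand in.

>>> move_arm:
  rows:
    - [[1, 0, 0, 0, 0], [1, 0, 0, 0, 0], [1, 0, 0, 0, 0], [1, 0, 0, 0, 0], [1, 0, 0, 0, 0]]

```text
t: 26.4
tcp_pos: [0.5585, -0.2226, 0.0722]
tool_rot: [[-0.767, -0.642, 0.003], [-0.642, 0.767, -0.002], [-0.001, -0.003, -1.0]]
ft_force: [-11.8, -0.5, 25.4]
opening: 0.587
```

```bash
python3 - <<'E'
from h import *
st(); print(arm.job_done())
E
```

```text
t 26.4 tcp [ 0.5585 -0.2226  0.0722] yaw -140.07 q [-3.790e-01  3.920e-01 -2.410e-01  9.340e-01 -1.000e-03 -1.076e+00] F [-11.8  -0.5  25.4] open 0.587 tilt [ 0.0031 -0.0018]
the job is handed in; nothing more can be done
None
```

I picked up the jar by its cap and held the square plate, then the round plate after a half turn, to the reader window for about 2 s each. The computed gap was about 24 mm, with the plates level with the window. I then pressed the jar into the cradle until the ring was home, and handed in at t = 26.4 s with the jar still gripped and pressed down.

**Last checks:**
- **Ring:** its top read level with the collar in all three cameras, 44.5 mm for both in the wrist view.
- **Push and pose:** about 25 N steady against the stop, with the tool still within 0.2° of vertical.
- **Tools:** I never moved near the trowel, float or nippers, but took no final picture to check them.

**What disagreed or went wrong:**
- **First grasp failed:** the open fingertips stand about 42 mm behind the reported TCP (about 29 mm shut), not at it. The fingers shut on top of the cap and pressed on it with about 34 N. The jar had not moved, and I re-grasped with the offset corrected.
- **Jar position over the cradle:** side and scene views differed from the wrist view by 2–4 mm. I corrected 2 mm and the foot went in freely.
- **Sideways force:** about 12 N remains at the end.
- **Plate angle:** estimates ran from −2.5° to −11°. I used about −6°, close to the reader's −5.6°, so the facing could be a few degrees off.

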